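Set up circuit boards against a straightedge in the bench scanner

ROBOT

A 6-joint arm with a two-finger parallel gripper is mounted at the origin on the work surface. World frame = base frame: x ahead of the robot, y to its left, z up, the work surface at z = 0. Lengths are in mm, angles in rad, forces in N, time in s.
With the tool pointing down it reaches from about 350 to 775 mm from the base axis. Payload 7.3 kg.
Tool frame: the origin (TCP) lies at the very end of the fingers, on their centre line; the grasp point (between the pads) lies 19 mm behind it; z points along the fingers, y is the line along which they close (so a half turn about z gives the same grasp; the last joint's range is limited). The gripper opens to 92 mm and grips with 3 to 60 N. Pads are 19 mm wide; open, the fingers measure 130 mm over their backs; the gripper's body (75 mm by 190 mm) begins 47 mm behind the grasp point.
Start: joints at [1.196, 0.342, 1.524, -0, 1.275, -0.146], TCP at [119.058, 511.341, 226.741] pointing down, gripper open.
Joint ranges: [-2.53, 2.53], [-0.77, 2.02], [0.04, 2.7], [-1, 4.14], [0.28, 2.66], [-3.11, 3.11]. Speed limits (rad/s): [2.57, 2.57, 3.14, 3.14, 3.14, 3.14].

INTERFACE

Orientations are given as [roll, pitch, yaw] about the fixed x, y, z axes, in that order (R = Rz(yaw) Ry(pitch) Rx(roll)).
In Python, from plant import get_obs, optics, ticket, finder gives the robot as it stands.
- The arm moves only by the tool send_rows, never from a script. Its arguments are lists of equal length, an entry for each row: "offset": the shift along the tool's x, y, z scaled (see below), a list of three; "delta_rot": the turn, a rotation vector about the tool's x, y, z scaled (see below), a list of three. In form: {"offset": [[dx, dy, dz], ...], "delta_rot": [[rx, ry, rz], ...]}. A call has 1 to 8 rows; each row is the pose to reach, as a shift and turn from the pose commanded when the call began, along the tool's axes at that moment, turning the shorter way round; what a row does not reach only later rows make up. The controller multiplies each number of a shift by 120 mm and each number of a turn by 360 degrees. A row lasts 1/8 s, in which the tool goes at most 62.5 mm and 10.7 degrees, less where a joint would pass 70% of its speed; a pose out of reach is approached as far as the arm can. A call with a number of a shift or a turn outside -1 to 1 is refused whole. A call with a gripper value outside its range is refused whole. "grip" is the opening, from 0 (shut) to 1 (fully open), set as the call begins (left out, the last holds). The fingers move at their own pace and stop on an object; the grip force is fixed at half the most. Time passes only in rows, so rows that repeat a pose let the fingers close. It gives the time, the measured TCP pose, the force, the opening and the grip force at its end, in the units of the state.
- get_obs(): the state, without advancing time (a new reading comes with each control period).
- optics.capture(name): name is "scene" or "top" or "wrist"; returns the picture (480x640x3 uint8, red, green, blue); there is no depth.
- optics.get_calibration(name): a dict with "fx", "fy", "cx", "cy" (pixels), "k1" (the pictures are not rectified: a ray, as slopes to the right and down, at radius r is drawn at 1 + k1 r^2 times it, then the intrinsics apply), "world_from_camera" (4x4, takes a point from camera to world coordinates). Camera axes: x right, y down, z forward; pixel columns grow to the right and rows downward; lengths in mm; the calibration is good to about 2 mm. A picture is of the moment at which its call begins: read the wrist's pose just before it. get_calibration takes no time and is no camera call; for the wrist camera it gives the pose at the moment of the call.
- ticket.close_job(): hands the job in; it is judged then, once.
Trained networks look in the newest picture that a camera, given by its name, has taken for a name from the list of things; names that differ only in an ending like _2 or _b are one class to them, and where a whole thing is asked for, a point or a joint stands for the part that bears it (a point fixed in the world has none). Each returns a list of dicts, best first, with "confidence" (0 to 1); they miss things now and then, are a little off and sometimes report something else, mostly with a low value. They report only what shows in the picture. A call takes as long as a camera call. They do not tell look-alikes from the thing itself.
- finder.boxes_of(target, camera): "box" ([left, top, right, bottom] in pixels, round what is visible of it).
- finder.silhouettes(target, camera): "region" (480x640 bool, what is visible of it) and "box" ([left, top, right, bottom] in pixels, round what is visible of it).
- finder.pinpoint(target, camera): "uv" ([column, row] in pixels: a listed point, or the origin of a listed thing).
The state is a dict: "time": time; "joint_positions": joint angles; "dq": joint speeds; "tau": joint torques, N m; "tool_pos": TCP position; "tcp_rot": TCP orientation; "contact_force": force on the tool from outside, world axes, zero at the start; "moment": the same for the moment, N m; "grip_width": finger opening in mm; "finger_force": force on a finger pad.
Only numpy, scipy, OpenCV 4.12 (cv2) and the standard library are available. Lean on these libraries where they do the work, as an engineer would, in place of code of your own. Each camera call takes 0.05 s, during which the arm holds its last target. There are 200 camera calls.

TASK

Set up the bench scanner: raise its hinged cover fully, lay every circuit board from the mat flat on the scanner bed, side by side in one row and each with a short edge against the fence at the back, then lay the straightedge flat on the bed so that one long edge is flush against the front edges of all the boards and spans the whole row. Once they are all lined up, lower the cover gently until it is fully closed over them, and leave the mouse, tape roll and jar alone.

Things in the scene. Friction and masses are not known exactly. Their poses are not given: they have to be found in the camera images.
- scanner: fixed white bench scanner base, 250 (x) x 330 (y) x 30 mm high, black bed on top (z = 30 mm). Origin: centre of underside; x to its back, y left, z up. Back fence: aluminium strip on the bed, front face at x = +70 mm, 12 mm thick, 14 mm high, y -135 to +135 mm. Usable bed inside the cover: x -110 to +70, y -140 to +140 mm
- cover (a joint): cover's hinge angle, rad: 0 closed, grows as it opens, stop at 1.75; stiff, stays where it is left. The cover is a hood, clear top and blue walls, 235 deep x 300 wide x 64 mm high (60 mm free inside), hinged along y at the back of the bed
- cover_hinge (a point): middle of the cover's hinge line, at scanner x = +120, y = 0, z = +30 mm; the line runs along scanner y
- cover_handle (a point): middle of the cover's bar handle, a round steel bar along scanner y, 100 mm long, 35 mm out from the cover's front wall. With the cover closed it lies 270 mm in front of (-x) and 35 mm above the hinge line, and it turns with the cover about the hinge
- board_a: green circuit board, 90 (own x) x 46 (own y) mm, on 5 mm feet, top 8 mm above its underside. Centred on it a finned aluminium heat sink (the grip), 50 (x) x 16 (y) mm, from 8 to 38 mm above the underside; other parts up to 18 mm high near the short edges. 150 g. Origin: centre of underside; z up. Same either way round. May be absent. Starts on the board mat
- board_b: green circuit board, 90 (own x) x 46 (own y) mm, on 5 mm feet, top 8 mm above its underside. Centred on it a finned aluminium heat sink (the grip), 50 (x) x 16 (y) mm, from 8 to 38 mm above the underside; other parts up to 18 mm high near the short edges. 150 g. Origin: centre of underside; z up. Same either way round. May be absent. Starts on the board mat
- board_c: green circuit board, 90 (own x) x 46 (own y) mm, on 5 mm feet, top 8 mm above its underside. Centred on it a finned aluminium heat sink (the grip), 50 (x) x 16 (y) mm, from 8 to 38 mm above the underside; other parts up to 18 mm high near the short edges. 150 g. Origin: centre of underside; z up. Same either way round. May be absent. Starts on the board mat
- board_d: green circuit board, 90 (own x) x 46 (own y) mm, on 5 mm feet, top 8 mm above its underside. Centred on it a finned aluminium heat sink (the grip), 50 (x) x 16 (y) mm, from 8 to 38 mm above the underside; other parts up to 18 mm high near the short edges. 150 g. Origin: centre of underside; z up. Same either way round. May be absent. Starts on the board mat
- straightedge: aluminium straightedge: flat bar 200 (own x) x 60 (own y) x 12 mm thick, straight long edges at y = +30 and -30 mm; a black grip rib, 100 (x) x 12 (y) mm, stands centred on it up to 45 mm above the underside. 350 g. Origin: centre of underside; z up. Same either way round. Starts on a thin mat on the other side of the scanner from the boards
- board_mat: thin black mat (1 mm, 300 x 130 mm) on the bench under the boards at the start; on the left or right. Origin at its centre
- mouse: black computer mouse, 100 x 58 x 30 mm, bystander; origin: centre of underside
- tape_roll: yellow tape roll lying flat, 90 mm diameter, 24 mm high, bystander; origin: centre of underside
- paste_jar: small jar, 60 mm diameter, 75 mm high, bystander; origin: centre of underside
Not all that is in view belongs to the job. What is shaped like the board_d but orange or purple is not meant.

How it is judged (in metres and radians):
On the way, in this order (a step that is already met when the one before it is completed fails the run):
1. the cover is raised past 1.2 rad (value of joint cover above 1.2 rad), for 0.2 s.
2. with the cover still up, all boards lie in a row against the back fence and the straightedge lies flush against their front edges, let go (x of board_a in the frame of scanner between 0.021 and 0.029 m and y of board_a in the frame of scanner between -0.115 and 0.115 m and z of board_a in the frame of scanner between 0.026 and 0.034 m and angle between each of board_a, board_b, board_c, board_d's own z axis and vertical below 0.06 rad and angle between the x axis of each of board_a, board_b, board_c, board_d and the y axis of straightedge, either way round below 0.04 rad and x of board_a in the frame of straightedge between -0.09 and 0.09 m and x of board_b in the frame of scanner between 0.021 and 0.029 m and y of board_b in the frame of scanner between -0.115 and 0.115 m and z of board_b in the frame of scanner between 0.026 and 0.034 m and x of board_b in the frame of straightedge between -0.09 and 0.09 m and x of board_c in the frame of scanner between 0.021 and 0.029 m and y of board_c in the frame of scanner between -0.115 and 0.115 m and z of board_c in the frame of scanner between 0.026 and 0.034 m and x of board_c in the frame of straightedge between -0.09 and 0.09 m and x of board_d in the frame of scanner between 0.021 and 0.029 m and y of board_d in the frame of scanner between -0.115 and 0.115 m and z of board_d in the frame of scanner between 0.026 and 0.034 m and x of board_d in the frame of straightedge between -0.09 and 0.09 m and z of straightedge in the frame of scanner between 0.026 and 0.034 m and angle between straightedge's own z axis and vertical below 0.05 rad and ((y of board_a in the frame of straightedge between 0.072 and 0.078 m and y of board_b in the frame of straightedge between 0.072 and 0.078 m and y of board_c in the frame of straightedge between 0.072 and 0.078 m and y of board_d in the frame of straightedge between 0.072 and 0.078 m) or (y of board_a in the frame of straightedge between -0.078 and -0.072 m and y of board_b in the frame of straightedge between -0.078 and -0.072 m and y of board_c in the frame of straightedge between -0.078 and -0.072 m and y of board_d in the frame of straightedge between -0.078 and -0.072 m)) and value of joint cover above 1 rad and contact force between the fingers and straightedge below 0.1 N), for 0.3 s.
At the end, for the whole second after the job is handed in: Cover closed within 0.035 rad. Every board flat on the bed, back edge within 4 mm of the fence; straightedge flat on the bed, a long edge within 3 mm of each board's front edge, square to the boards within 0.04 rad, reaching 10 mm past each board's middle; all at rest (x of board_a in the frame of scanner between 0.021 and 0.029 m and y of board_a in the frame of scanner between -0.115 and 0.115 m and z of board_a in the frame of scanner between 0.026 and 0.034 m and angle between each of board_a, board_b, board_c, board_d's own z axis and vertical below 0.06 rad and angle between the x axis of each of board_a, board_b, board_c, board_d and the y axis of straightedge, either way round below 0.04 rad and x of board_a in the frame of straightedge between -0.09 and 0.09 m and x of board_b in the frame of scanner between 0.021 and 0.029 m and y of board_b in the frame of scanner between -0.115 and 0.115 m and z of board_b in the frame of scanner between 0.026 and 0.034 m and x of board_b in the frame of straightedge between -0.09 and 0.09 m and x of board_c in the frame of scanner between 0.021 and 0.029 m and y of board_c in the frame of scanner between -0.115 and 0.115 m and z of board_c in the frame of scanner between 0.026 and 0.034 m and x of board_c in the frame of straightedge between -0.09 and 0.09 m and x of board_d in the frame of scanner between 0.021 and 0.029 m and y of board_d in the frame of scanner between -0.115 and 0.115 m and z of board_d in the frame of scanner between 0.026 and 0.034 m and x of board_d in the frame of straightedge between -0.09 and 0.09 m and z of straightedge in the frame of scanner between 0.026 and 0.034 m and angle between straightedge's own z axis and vertical below 0.05 rad and ((y of board_a in the frame of straightedge between 0.072 and 0.078 m and y of board_b in the frame of straightedge between 0.072 and 0.078 m and y of board_c in the frame of straightedge between 0.072 and 0.078 m and y of board_d in the frame of straightedge between 0.072 and 0.078 m) or (y of board_a in the frame of straightedge between -0.078 and -0.072 m and y of board_b in the frame of straightedge between -0.078 and -0.072 m and y of board_c in the frame of straightedge between -0.078 and -0.072 m and y of board_d in the frame of straightedge between -0.078 and -0.072 m)) and linear speed of each of board_a, board_b, board_c, board_d, straightedge below 0.02 m/s and value of joint cover below 0.035 rad); the robot touches nothing.
It fails at once if the cover is slammed (faster than 2 rad/s downwards) (velocity of joint cover below -2 rad/s).
It fails at once if the mouse is moved more than 30 mm (distance of mouse from where it was at the start of the episode above 0.03 m).
It fails at once if the tape roll is moved more than 30 mm (distance of tape_roll from where it was at the start of the episode above 0.03 m).
It fails at once if the paste jar is moved more than 30 mm (distance of paste_jar from where it was at the start of the episode above 0.03 m).
Of board_a, board_b, board_c, board_d only 3 to 4 are there at a start; the rules pass over those that are not, and their reading is None.
At some moment in a run one of board_a, board_b, board_c, board_d, straightedge may be knocked a few centimetres aside while the robot is not near it.
Once in a run the grip may slacken for a moment while it holds something.
It also fails if it takes over 210 s, if anything falls off the work surface, if the arm or the gripper's body presses on something with over 40 N, if the wrist force passes 120 N, or if a joint passes its speed limit or range.

## Working session

There is one attempt and no reset: what is moved stays moved. The work goes in short steps, Python scripts to look and compute and a tool call to move; the robot and the scene stay as the last step left them, time stands still between calls to the robot, and variables do not carry over. Pictures are saved under pics/ and viewed, at most 17 in all, crops included, and the job is handed in when it is done.

Besides the shell and the picture viewer there is one more tool, called after "Request:" as name(argument=value, ...) on one line, values as JSON. send_rows: Moves the arm, as the interface text tells. Its arguments: {"type":"object","properties":{"offset":{"type":"array"},"delta_rot":{"type":"array"},"grip":{"type":"number"}},"required":["offset","delta_rot"]}

```bash
ls; mkdir -p pics
cat > h.py <<'E'
import numpy as np,cv2,sys
from scipy.spatial.transform import Rotation as R
from plant import get_obs,optics,ticket,finder
def cap(n,f):
    im=optics.capture(n); cv2.imwrite(f,im[:,:,::-1]); return im
def K(c): return np.array([[c['fx'],0,c['cx']],[0,c['fy'],c['cy']],[0,0,1.]]),np.array([c['k1'],0,0,0.])
def w(uv,z,c):
    k,d=K(c); p=cv2.undistortPoints(np.array(uv,float).reshape(-1,1,2),k,d).reshape(-1,2)
    T=np.array(c['world_from_camera']); r=np.c_[p,np.ones(len(p))]@T[:3,:3].T; o=T[:3,3]
    return o+r*((z-o[2])/r[:,2])[:,None]
def proj(P,c):
    k,d=K(c); T=np.linalg.inv(np.array(c['world_from_camera']))
    return cv2.projectPoints(np.array(P,float).reshape(-1,1,3),R.from_matrix(T[:3,:3]).as_rotvec(),T[:3,3],k,d)[0].reshape(-1,2)
E
cat > a.py <<'E'
from h import *
np.set_printoptions(precision=1,suppress=True)
print(get_obs())
for n in('scene','top'):
    cap(n,f'pics/{n}0.png'); c=optics.get_calibration(n); print(n,c)
    for t in('scanner','cover_handle','cover_hinge','board_a','straightedge','board_mat','mouse','tape_roll','paste_jar'):
        for r in finder.pinpoint(t,n):
            if r['confidence']>.2: print(t,np.array(r['uv']),round(r['confidence'],2),w(r['uv'],0,c)[0])
E
python3 a.py
```

```text
pics
{'time': 0.0, 'joint_positions': array([ 1.2,  0.3,  1.5, -0. ,  1.3, -0.1]), 'dq': array([ 0., -0., -0.,  0., -0.,  0.]), 'tau': array([ -0. , -43.1, -24.4,   0.1,   0.1,  -0. ]), 'tool_pos': array([118.9, 510.9, 226.1]), 'tcp_rot': array([-3.1, -0. ,  2.9]), 'contact_force': array([-0. , -0.3, -0. ]), 'moment': array([ 0.,  0., -0.]), 'finger_force': 0.0, 'grip_width': 91.90814716099194}
scene {'fx': 492.625159977676, 'fy': 492.625159977676, 'cx': 319.99529486943646, 'cy': 244.35547086974253, 'k1': -0.0922907051300006, 'world_from_camera': array([[   0.7,    0.6,   -0.5, 1134.3],
       [   0.7,   -0.5,    0.4, -654.7],
       [   0. ,   -0.7,   -0.8,  972.1],
       [   0. ,    0. ,    0. ,    1. ]])}
scanner [367.3 251.1] 0.92 [599.2  -5.8   0. ]
cover_handle [325.6 186.8] 0.65 [343.6  81.    0. ]
cover_hinge [406.1 262.8] 0.58 [693.1  39.9   0. ]
board_a [261.1 327. ] 0.94 [ 597.2 -351.5    0. ]
board_a [122.5 320.7] 0.94 [ 367.2 -586.3    0. ]
board_a [201.1 275.9] 0.9 [ 379.1 -373.1    0. ]
board_a [239.9 312. ] 0.83 [ 531.3 -363.7    0. ]
board_a [208.7 384.1] 0.77 [ 635
[... 678 characters left out ...]
)}
scanner [285.2 223.9] 0.96 [586.7 -21.8   0. ]
cover_handle [281.5 272.9] 0.55 [469.1 -15.4   0. ]
board_a [489.3 206.4] 0.87 [ 636.6 -517.     0. ]
board_a [351.2 324.1] 0.79 [ 350.5 -182.4    0. ]
board_a [422.3 220.4] 0.78 [ 599.6 -351.4    0. ]
board_a [518.  320.7] 0.68 [ 360.1 -584.8    0. ]
board_a [513.9 262.5] 0.6 [ 500.4 -576.     0. ]
board_a [432.7 311.6] 0.59 [ 381.6 -376.     0. ]
board_a [426.9 250.1] 0.55 [ 528.1 -362.1    0. ]
straightedge [130.8 264. ] 0.87 [484.  353.6   0. ]
board_mat [428.  267.7] 0.89 [ 485.9 -364.6    0. ]
mouse [149.4 160.1] 0.96 [742.2 320.    0. ]
tape_roll [201.3 308.1] 0.72 [381.8 175.1   0. ]
paste_jar [411.2 168.6] 0.84 [ 726.5 -325.3    0. ]
```

View pics/scene0.png

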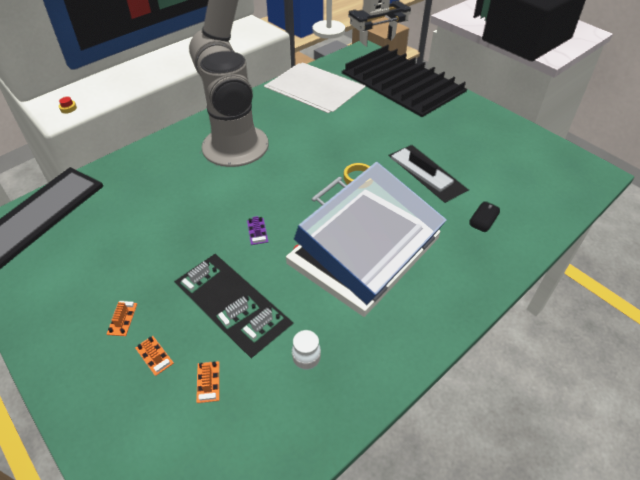

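View pics/top0.png

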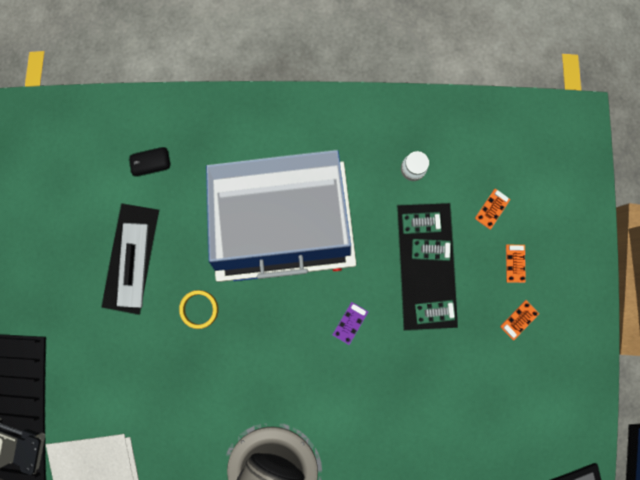

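The scene picture shows three green boards on the mat at about (200,274), (238,310) and (262,324). It also shows the purple look-alike at (257,230), orange look-alikes at (122,318), (154,355) and (208,382), the straightedge at (425,165), and the cover part open. In the top picture, the boards I want are at (422,222), (431,249) and (435,312). The ones to avoid are purple (351,324) and orange (491,208), (515,263) and (519,320). Next is a close crop.

Run:
```python
from h import *
t=cv2.imread('pics/top0.png'); s=cv2.imread('pics/scene0.png')
f=lambda i,x0,y0,x1,y1,W,H: cv2.resize(i[y0:y1,x0:x1],(W,H),interpolation=cv2.INTER_CUBIC)
A=f(t,195,140,365,290,500,441) # 2.94x
B=f(t,390,195,470,335,252,441)
im=np.hstack([A,B]); cv2.imwrite('pics/c1.png',im)
cv2.imwrite('pics/c2.png',f(s,280,150,450,320,600,600))
```

```text
(no output)
```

View pics/c1.png

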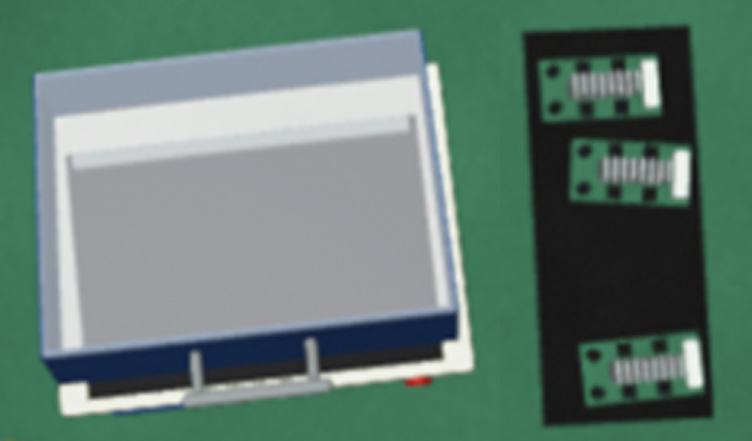

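View pics/c2.png

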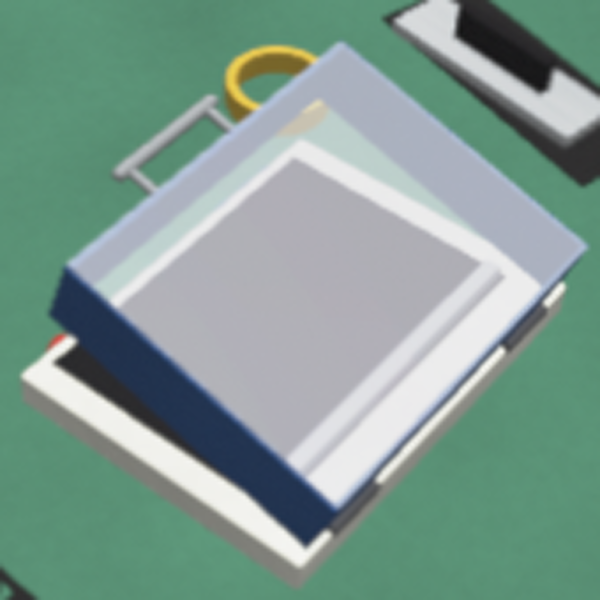

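```bash
cat > fit.py <<'E'
from h import *
from scipy.optimize import least_squares
np.set_printoptions(precision=3,suppress=True)
ct,cs=optics.get_calibration('top'),optics.get_calibration('scene')
T=lambda u,v:(u/2.941+195,v/2.941+140); S=lambda u,v:(u/3.529+280,v/3.529+150)
base={'fl':(-125,165,30),'fr':(-125,-165,30),'br':(125,-165,30)}
cov={'hl':(-270,50,35),'hr':(-270,-50,35),'tfl':(-235,150,64),'tfr':(-235,-150,64),'tbl':(0,150,64),'tbr':(0,-150,64)}
obs=[(ct,'fl',T(62,411)),(ct,'fr',T(472,370)),(ct,'br',T(435,65)),(ct,'hl',T(185,400)),(ct,'hr',T(330,384)),(ct,'tfl',T(42,356)),(ct,'tfr',T(457,312)),(ct,'tbl',T(35,75)),(ct,'tbr',T(420,32)),
(cs,'fr',S(22,378)),(cs,'br',S(300,570)),(cs,'hl',S(212,100)),(cs,'hr',S(118,172)),(cs,'tfr',S(67,266)),(cs,'tfl',S(340,43)),(cs,'tbl',S(587,243)),(cs,'tbr',S(335,508))]
def pt(n,p):
    if n in base: q=np.array(base[n],float)
    else:
        a=np.array(cov[n],float); c,s=np.cos(p[3]),np.sin(p[3])
        q=np.array([120+a[0]*c+a[2]*s,a[1],30-a[0]*s+a[2]*c])
    c,s=np.cos(p[2]),np.sin(p[2])
    return np.array([p[0]+c*q[0]-s*q[1],p[1]+s*q[0]+c*q[1],q[2]])
f=lambda p:np.concatenate([proj(pt(n,p),c)[0]-uv for c,n,uv in obs])
r=least_squares(f,[590,-15,-.1,.3],x_scale=[10,10,.1,.1])
print(r.x,r.fun.reshape(-1,2))
for n in('hl','hr'): print(n,pt(n,r.x))
for q in(r.x[3],.6,.9,1.2,1.5,1.75): print(q,.5*sum(pt(n,[*r.x[:3],q]) for n in('hl','hr')))
E
python3 fit.py
```

```text
[591.903 -11.058   0.125   0.277] [[-0.788  0.846]
 [ 0.332 -0.707]
 [ 0.536 -1.543]
 [ 0.834 -0.232]
 [-1.996  0.089]
 [-0.127 -0.045]
 [-0.489 -0.697]
 [-0.451 -1.059]
 [-0.73  -1.4  ]
 [-1.59  -1.363]
 [-0.832 -0.845]
 [-1.095  0.733]
 [-0.291  0.675]
 [-1.159 -0.792]
 [-0.44  -0.645]
 [-0.19   0.82 ]
 [-0.099 -0.165]]
hl [456.555  22.341 137.51 ]
hr [469.012 -76.88  137.51 ]
0.2770277094876346 [462.784 -27.269 137.51 ]
0.6 [509.472 -21.407 211.34 ]
0.9 [571.644 -13.601 263.255]
1.2 [646.261  -4.233 294.333]
1.5 [726.658   5.862 301.799]
1.75 [792.891  14.177 289.438]
```

```bash
cat > plan.py <<'E'
from h import *
import json,os
PHI=.125; SC=np.array([591.9,-11.06,0.])
Rz=lambda a:R.from_euler('z',a).as_matrix()
def down(psi): return Rz(psi)@R.from_euler('x',np.pi).as_matrix()
def fwd(tilt,phi=PHI): # tilt from vertical toward scanner +x, closing in the vertical plane
    s,c=np.sin(tilt),np.cos(tilt); z=np.array([s,0,-c]); y=np.array([c,0,s])
    return Rz(phi)@np.c_[np.cross(y,z),y,z]
def sc(p): return SC+Rz(PHI)@np.array(p,float)
def bar(q): # handle middle
    c,s=np.cos(q),np.sin(q); return sc([120-270*c+35*s,0,30+270*s+35*c])
def cmd():
    o=get_obs(); p,r=o['tool_pos'],R.from_euler('xyz',o['tcp_rot']).as_matrix()
    if os.path.exists('cmd.json'):
        d=json.load(open('cmd.json')); P,Q=np.array(d['p']),np.array(d['r'])
        e=np.linalg.norm(P-p); a=R.from_matrix(Q.T@r).magnitude()
        if e<6 and a<.03: return P,Q
        print('!! cmd mismatch',e,a)
    return p,r
def plan(wps,step=55,slow=None,tail=1,save=True):
    """wps: list of (pos,Rmat[,step]); prints calls"""
    p,r=cmd()
    for W in wps:
        P,Q=np.array(W[0],float),W[1]; st=W[2] if len(W)>2 else step
        while 1:
            d=r.T@(P-p); k=max(1,np.abs(d).max()/119)
            rv=R.from_matrix(r.T@Q).as_rotvec()
            n=max(1,int(np.ceil(max(np.linalg.norm(d)/k/st,np.linalg.norm(rv)/k/np.radians(9.5)*(1 if st>=40 else 40/st)))))
            if n>8-tail: k*=n/(8-tail); n=8-tail
            fr=[min(1,(i+1)/n) for i in range(n)]+[1]*tail
            off=[[round(float(v),3) for v in d/k*f/120] for f in fr]
            rot=[[round(float(v),4) for v in rv/k*f/(2*np.pi)] for f in fr]
            print(json.dumps(off),json.dumps(rot) if np.abs(rot).max()>0 else '0rot x%d'%len(fr))
            p=p+r@(np.array(off[-1])*120); r=r@R.from_rotvec(np.array(rot[-1])*2*np.pi).as_matrix()
            if k<=1: break
        print('  ->',p.round(1))
    if save: json.dump({'p':p.tolist(),'r':r.tolist()},open('cmd.json','w'))
E
cat > obs.py <<'E'
from plan import *
o=get_obs(); np.set_printoptions(precision=3,suppress=True)
for k in('time','joint_positions','tool_pos','tcp_rot','contact_force','grip_width','finger_force'): print(k,o[k])
E
python3 - <<'E'
from plan import *
B=bar(.277); print(B)
F=fwd(np.pi/4); d=F[:,2]
plan([([330,300,260],down(2.3)),([390,-35,230],fwd(.3)),(B-60*d,F)])
E
```

```text
[462.77921069 -27.28469042 137.50304188]
[[-0.331, -0.206, -0.043], [-0.661, -0.412, -0.087], [-0.992, -0.618, -0.13], [-0.992, -0.618, -0.13]] [[0.0, -0.0, 0.0153], [0.0, -0.0, 0.0305], [0.0, -0.0, 0.0458], [0.0, -0.0, 0.0458]]
[[-0.331, -0.092, -0.038], [-0.661, -0.183, -0.077], [-0.992, -0.275, -0.115], [-0.992, -0.275, -0.115]] [[0.0, -0.0, 0.0134], [0.0, -0.0, 0.0269], [0.0, -0.0, 0.0403], [0.0, -0.0, 0.0403]]
[[-0.29, -0.005, -0.032], [-0.29, -0.005, -0.032]] [[0.0, -0.0, 0.0114], [0.0, -0.0, 0.0114]]
  -> [330. 300. 260.]
[[-0.331, -0.204, 0.034], [-0.661, -0.407, 0.068], [-0.992, -0.611, 0.102], [-0.992, -0.611, 0.102]] [[-0.0063, -0.002, 0.0131], [-0.0127, -0.004, 0.0261], [-0.019, -0.0059, 0.0392], [-0.019, -0.0059, 0.0392]]
[[-0.331, -0.108, 0.025], [-0.661, -0.216, 0.05], [-0.992, -0.323, 0.075], [-0.992, -0.323, 0.075]] [[-0.0057, -0.0018, 0.0117], [-0.0113, -0.0035, 0.0234], [-0.017, -0.0053, 0.0351], [-0.017, -0.0053, 0.0351]]
[[-0.313, -0.033, 0.026], [-0.626, -0.065, 0.051], [-0.626, -0.065, 0.051]] [[-0.0051, -0.0016, 0.0106], [-0.0103, -0.0032, 0.0212], [-0.0103, -0.0032, 0.0212]]
  -> [390.  -35.  230.1]
[[-0.004, 0.04, 0.158], [-0.008, 0.081, 0.316], [-0.012, 0.121, 0.475], [-0.012, 0.121, 0.475]] [[-0.0257, -0.0, -0.0], [-0.0515, -0.0, -0.0], [-0.0772, -0.0, -0.0001], [-0.0772, -0.0, -0.0001]]
  -> [420.7 -32.6 179.9]
```

Request:
send_rows(offset=[[-0.992,-0.618,-0.13],[-0.992,-0.618,-0.13],[-0.992,-0.618,-0.13],[-0.992,-0.618,-0.13]], delta_rot=[[0,0,0.0458],[0,0,0.0458],[0,0,0.0458],[0,0,0.0458]], grip=0.36)

```text
time: 1.5
tool_pos: [218.7, 411.9, 242.6]
tcp_rot: [3.141, -0.0, 2.624]
contact_force: [-0.3, 0.4, -0.0]
grip_width: 56.3
finger_force: 0.0
```

Request:
send_rows(offset=[[-0.992,-0.275,-0.115],[-0.992,-0.275,-0.115],[-0.992,-0.275,-0.115],[-0.992,-0.275,-0.115]], delta_rot=[[0,0,0.0403],[0,0,0.0403],[0,0,0.0403],[0,0,0.0403]])

```text
time: 2.0
tool_pos: [304.6, 325.6, 255.8]
tcp_rot: [-3.141, -0.001, 2.373]
contact_force: [-0.8, 0.6, -0.7]
grip_width: 33.0
finger_force: 0.0
```

Request:
send_rows(offset=[[-0.29,-0.005,-0.032],[-0.29,-0.005,-0.032]], delta_rot=[[0,0,0.0114],[0,0,0.0114]])

```text
time: 2.25
tool_pos: [329.6, 300.8, 259.8]
tcp_rot: [3.142, -0.0, 2.302]
contact_force: [0.1, 1.2, -1.1]
grip_width: 33.0
finger_force: 0.0
```

Request:
send_rows(offset=[[-0.992,-0.611,0.102],[-0.992,-0.611,0.102],[-0.992,-0.611,0.102],[-0.992,-0.611,0.102]], delta_rot=[[-0.019,-0.0059,0.0392],[-0.019,-0.0059,0.0392],[-0.019,-0.0059,0.0392],[-0.019,-0.0059,0.0392]])

```text
time: 2.75
tool_pos: [354.1, 163.0, 247.7]
tcp_rot: [3.019, 0.021, 2.053]
contact_force: [0.8, 0.2, -0.1]
grip_width: 33.2
finger_force: 0.0
```

Request:
send_rows(offset=[[-0.992,-0.323,0.075],[-0.992,-0.323,0.075],[-0.992,-0.323,0.075],[-0.992,-0.323,0.075]], delta_rot=[[-0.017,-0.0053,0.0351],[-0.017,-0.0053,0.0351],[-0.017,-0.0053,0.0351],[-0.017,-0.0053,0.0351]])

```text
time: 3.25
tool_pos: [376.9, 40.6, 236.7]
tcp_rot: [2.908, 0.015, 1.831]
contact_force: [-0.2, 1.1, 0.4]
grip_width: 33.4
finger_force: 0.0
```

Request:
send_rows(offset=[[-0.626,-0.065,0.051],[-0.626,-0.065,0.051],[-0.626,-0.065,0.051]], delta_rot=[[-0.0103,-0.0032,0.0212],[-0.0103,-0.0032,0.0212],[-0.0103,-0.0032,0.0212]])

```text
time: 3.62
tool_pos: [390.4, -33.4, 230.0]
tcp_rot: [2.842, -0.001, 1.698]
contact_force: [-0.0, 0.2, 0.2]
grip_width: 33.2
finger_force: 0.0
```

Request:
send_rows(offset=[[-0.012,0.121,0.475],[-0.012,0.121,0.475],[-0.012,0.121,0.475],[-0.012,0.121,0.475]], delta_rot=[[-0.0772,0,-0.0001],[-0.0772,0,-0.0001],[-0.0772,0,-0.0001],[-0.0772,0,-0.0001]])

```text
time: 4.12
tool_pos: [422.4, -17.1, 180.6]
tcp_rot: [2.434, -0.037, 1.739]
contact_force: [0.9, 0.6, 0.3]
grip_width: 33.1
finger_force: 0.0
```

```bash
python3 obs.py
python3 - <<'E'
from plan import *
cap('wrist','pics/w1.png'); c=optics.get_calibration('wrist')
print([(np.array(r['uv']).round(1),round(r['confidence'],2)) for r in finder.pinpoint('cover_handle','wrist')][:3], proj([bar(.277)],c), proj([get_obs()['tool_pos']],c))
E
```

```text
time 4.125
joint_positions [-0.61  -0.026  2.406  1.169  0.544 -1.736]
tool_pos [422.444 -17.059 180.602]
tcp_rot [ 2.434 -0.037  1.739]
contact_force [0.944 0.646 0.328]
grip_width 33.059479681535926
finger_force 0.0
[(array([321.7, 285.1]), 0.93)] [[319.40510657 287.6771215 ]] [[314.31416362 296.25409956]]
```

View pics/w1.png

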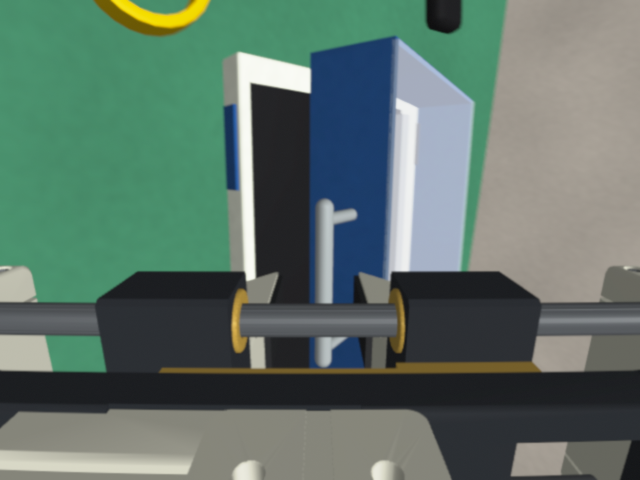

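The wrist picture shows the bar at (324,285), centred between the fingers, which appear at about x 265 and 370. However, joint 5 is near its limit at this tilt. I'll back off and use a smaller tilt.

```bash
sed -i "s/print(json.dumps(off),json.dumps(rot).*/print(('x%d '%len(fr)+json.dumps(off[-1])+' '+json.dumps(rot[-1])) if st>=40 else json.dumps(off)+' '+json.dumps(rot))/" plan.py
python3 - <<'E'
from plan import *
F=fwd(.5); d=F[:,2]
plan([([390,-35,230],fwd(.3)),(bar(.277)-30*d,F)],tail=2)
E
```

```text
!! cmd mismatch 15.560901019103818 0.09925787868040101
x5 [-0.088, 0.06, -0.505] [0.0642, -0.0087, 0.0027]
  -> [390.1 -35.  230. ]
x4 [-0.012, 0.304, 0.672] [-0.0318, -0.0, -0.0]
  -> [448.5 -29.1 163.8]
```

Request:
send_rows(offset=[[-0.088,0.06,-0.505],[-0.088,0.06,-0.505],[-0.088,0.06,-0.505],[-0.088,0.06,-0.505],[-0.088,0.06,-0.505],[-0.088,0.06,-0.505]], delta_rot=[[0.0642,-0.0087,0.0027],[0.0642,-0.0087,0.0027],[0.0642,-0.0087,0.0027],[0.0642,-0.0087,0.0027],[0.0642,-0.0087,0.0027],[0.0642,-0.0087,0.0027]])

```text
time: 4.97
tool_pos: [390.5, -36.2, 230.4]
tcp_rot: [2.84, 0.002, 1.696]
contact_force: [0.3, 0.5, -0.2]
grip_width: 33.1
finger_force: 0.0
```

```bash
python3 obs.py
python3 - <<'E'
from plan import *
F=fwd(.5); d=F[:,2]
plan([(bar(.277)-30*d,F)],tail=2)
E
```

```text
time 4.975
joint_positions [-0.416 -0.078  2.057  0.193  0.91  -0.64 ]
tool_pos [390.527 -36.227 230.358]
tcp_rot [2.84  0.002 1.696]
contact_force [ 0.347  0.541 -0.249]
grip_width 33.0842319244725
finger_force 0.0
!! cmd mismatch 88.56682283083356 0.1984827663811182
x4 [-0.0, 0.3, 0.674] [-0.0316, 0.0002, 0.0001]
  -> [448.5 -29.1 163.8]
```

Request:
send_rows(offset=[[0,0.15,0.34],[0,0.3,0.674],[0,0.3,0.674],[0,0.3,0.674],[0,0.3,0.674],[0,0.3,0.674]], delta_rot=[[-0.016,0,0],[-0.0316,0,0],[-0.0316,0,0],[-0.0316,0,0],[-0.0316,0,0],[-0.0316,0,0]])

```text
time: 5.72
tool_pos: [449.2, -30.9, 165.5]
tcp_rot: [2.64, 0.004, 1.693]
contact_force: [0.2, 0.6, 0.6]
grip_width: 33.0
finger_force: 0.0
```

```bash
python3 obs.py
python3 - <<'E'
from plan import *
F=fwd(.5); d=F[:,2]
cap('wrist','pics/w2.png'); c=optics.get_calibration('wrist')
print([(np.array(r['uv']).round(1),round(r['confidence'],2)) for r in finder.pinpoint('cover_handle','wrist')][:3], proj([bar(.277)],c))
plan([(bar(.277)+14*d,F,15)],tail=2)
E
```

```text
time 5.725
joint_positions [-0.418  0.069  2.215  0.557  0.48  -0.989]
tool_pos [449.19  -30.908 165.508]
tcp_rot [2.64  0.004 1.693]
contact_force [0.184 0.572 0.554]
grip_width 32.98799530113513
finger_force 0.0
[(array([319.8, 266.5]), 0.95)] [[313.58995348 269.68866411]]
[[-0.0, 0.0, 0.122], [-0.0, 0.0, 0.244], [-0.0, 0.0, 0.367], [-0.0, 0.0, 0.367], [-0.0, 0.0, 0.367]] [[0.0, 0.0, -0.0], [0.0, 0.0, -0.0], [0.0, 0.0, -0.0], [0.0, 0.0, -0.0], [0.0, 0.0, -0.0]]
  -> [469.4 -26.4 125.2]
```

Request:
send_rows(offset=[[0,0.01,0.122],[0,0.01,0.244],[0,0.01,0.367],[0,0.01,0.367],[0,0.01,0.367]], delta_rot=[[0,0,0],[0,0,0],[0,0,0],[0,0,0],[0,0,0]])

```text
time: 6.45
tool_pos: [470.8, -28.1, 126.6]
tcp_rot: [2.642, 0.003, 1.693]
contact_force: [0.2, 0.1, -0.2]
grip_width: 33.1
finger_force: 0.0
```

Request:
send_rows(offset=[[0,0,0],[0,0,0],[0,0,0],[0,0,0]], delta_rot=[[0,0,0],[0,0,0],[0,0,0],[0,0,0]], grip=0)

```text
time: 6.95
tool_pos: [470.8, -28.2, 126.4]
tcp_rot: [2.642, 0.003, 1.692]
contact_force: [-2.7, -1.4, 2.8]
grip_width: 10.1
finger_force: 30.0
```

```bash
rm -f cmd.json; python3 obs.py
```

```text
time 6.95
joint_positions [-0.382  0.19   2.224  0.705  0.361 -1.124]
tool_pos [470.8   -28.192 126.403]
tcp_rot [2.642 0.003 1.692]
contact_force [-2.745 -1.419  2.846]
grip_width 10.071276786563319
finger_force 30.000260174274445
```

```bash
cat > arc.py <<'E'
from plan import *
def arc(q0,qs,tilt,depth=14,n=8,sv=True):
    """rows from the present pose at cover angle q0 to angles qs (one call per entry); tilt(q)"""
    p,r=cmd()
    T=lambda q:(bar(q)+depth*fwd(tilt(q))[:,2],fwd(tilt(q)))
    e=p-T(q0)[0]; print('e',e.round(1)); a=q0
    for b in qs:
        off=[];rot=[]
        for i in range(n):
            q=a+(b-a)*min(1,(i+1)/(n-1)); P,Q=T(q); P=P+e
            off.append([round(float(v),3) for v in r.T@(P-p)/120]); rot.append([round(float(v),4) for v in R.from_matrix(r.T@Q).as_rotvec()/2/np.pi])
        print(json.dumps(off),json.dumps(rot)); p=p+r@(np.array(off[-1])*120); r=r@R.from_rotvec(np.array(rot[-1])*2*np.pi).as_matrix()
        print('  ->',b,p.round(1)); a=b
    json.dump({'p':p.tolist(),'r':r.tolist()},open('cmd.json','w'))
E
python3 - <<'E'
from arc import *
arc(.277,[.5,.75],lambda q:max(0,.5-(q-.277)))
E
```

```text
e [ 1.4 -1.7  1.2]
[[-0.0, 0.054, -0.044], [-0.0, 0.109, -0.086], [-0.0, 0.166, -0.126], [-0.0, 0.223, -0.164], [-0.0, 0.282, -0.201], [-0.0, 0.343, -0.236], [-0.0, 0.404, -0.268], [-0.0, 0.404, -0.268]] [[0.0051, 0.0007, -0.0003], [0.0101, 0.0007, -0.0003], [0.0152, 0.0007, -0.0003], [0.0203, 0.0006, -0.0003], [0.0254, 0.0006, -0.0003], [0.0304, 0.0006, -0.0003], [0.0355, 0.0006, -0.0004], [0.0355, 0.0006, -0.0004]]
  -> 0.5 [497.7 -24.8 177.9]
[[-0.0, 0.06, -0.049], [-0.0, 0.122, -0.096], [-0.0, 0.186, -0.14], [-0.001, 0.252, -0.182], [-0.001, 0.318, -0.222], [-0.001, 0.387, -0.26], [-0.001, 0.456, -0.295], [-0.001, 0.456, -0.295]] [[0.0057, 0.0, 0.0], [0.0114, 0.0, 0.0], [0.017, 0.0, 0.0], [0.0227, 0.0, 0.0], [0.0284, 0.0, 0.0], [0.0341, 0.0, 0.0], [0.0398, 0.0, 0.0], [0.0398, 0.0, 0.0]]
  -> 0.75 [540.3 -19.5 226.9]
```

Request:
send_rows(offset=[[0,0.054,-0.044],[0,0.109,-0.086],[0,0.166,-0.126],[0,0.223,-0.164],[0,0.282,-0.201],[0,0.343,-0.236],[0,0.404,-0.268],[0,0.404,-0.268]], delta_rot=[[0.0051,0.0007,-0.0003],[0.0101,0.0007,-0.0003],[0.0152,0.0007,-0.0003],[0.0203,0.0006,-0.0003],[0.0254,0.0006,-0.0003],[0.0304,0.0006,-0.0003],[0.0355,0.0006,-0.0004],[0.0355,0.0006,-0.0004]])

```text
time: 7.95
tool_pos: [498.1, -24.6, 177.8]
tcp_rot: [2.865, 0.0, 1.697]
contact_force: [-1.9, -1.2, 2.7]
grip_width: 9.6
finger_force: 30.0
```

```bash
python3 obs.py
python3 - <<'E'
from arc import *
arc(.5,[.75,1.0],lambda q:max(0,.5-(q-.277)))
E
```

```text
time 7.95
joint_positions [-0.272  0.207  1.902  0.15   0.782 -0.491]
tool_pos [498.085 -24.616 177.82 ]
tcp_rot [2.865 0.    1.697]
contact_force [-1.872 -1.235  2.716]
grip_width 9.62160479948375
finger_force 29.99958962202072
!! cmd mismatch 64.95163319559332 0.24999404867399025
e [ 1.8 -1.5  1.1]
[[-0.0, 0.06, -0.049], [-0.0, 0.123, -0.096], [-0.0, 0.186, -0.14], [-0.0, 0.252, -0.182], [-0.0, 0.319, -0.222], [-0.0, 0.387, -0.26], [-0.0, 0.456, -0.294], [-0.0, 0.456, -0.294]] [[0.0057, 0.0, 0.0002], [0.0114, 0.0, 0.0002], [0.017, 0.0, 0.0002], [0.0227, 0.0, 0.0002], [0.0284, 0.0, 0.0002], [0.0341, 0.0, 0.0002], [0.0398, 0.0, 0.0002], [0.0398, 0.0, 0.0002]]
  -> 0.75 [540.7 -19.2 226.7]
[[-0.0, 0.062, -0.049], [-0.0, 0.128, -0.096], [-0.0, 0.196, -0.14], [-0.0, 0.266, -0.182], [-0.0, 0.336, -0.221], [-0.0, 0.409, -0.257], [-0.0, 0.482, -0.291], [-0.0, 0.482, -0.291]] [[0.0043, 0.0, -0.0], [0.0043, 0.0, -0.0], [0.0043, 0.0, -0.0], [0.0043, 0.0, -0.0], [0.0043, 0.0, -0.0], [0.0043, 0.0, -0.0], [0.0043, 0.0, -0.0], [0.0043, 0.0, -0.0]]
  -> 1.0 [597.2 -12.1 263.2]
```

Very low forces, so I'll continue along the arc.

Request:
send_rows(offset=[[0,0.06,-0.049],[0,0.123,-0.096],[0,0.186,-0.14],[0,0.252,-0.182],[0,0.319,-0.222],[0,0.387,-0.26],[0,0.456,-0.294],[0,0.456,-0.294]], delta_rot=[[0.0057,0,0.0002],[0.0114,0,0.0002],[0.017,0,0.0002],[0.0227,0,0.0002],[0.0284,0,0.0002],[0.0341,0,0.0002],[0.0398,0,0.0002],[0.0398,0,0.0002]])

```text
time: 8.95
tool_pos: [540.8, -19.2, 226.2]
tcp_rot: [3.114, -0.001, 1.695]
contact_force: [1.6, -0.4, -0.4]
grip_width: 10.1
finger_force: 30.0
```

Request:
send_rows(offset=[[0,0.062,-0.049],[0,0.128,-0.096],[0,0.196,-0.14],[0,0.266,-0.182],[0,0.336,-0.221],[0,0.409,-0.257],[0,0.482,-0.291],[0,0.482,-0.291]], delta_rot=[[0.0043,0,0],[0.0043,0,0],[0.0043,0,0],[0.0043,0,0],[0.0043,0,0],[0.0043,0,0],[0.0043,0,0],[0.0043,0,0]])

```text
time: 9.95
tool_pos: [598.3, -11.8, 263.4]
tcp_rot: [3.139, -0.0, 1.695]
contact_force: [6.1, 2.6, -10.3]
grip_width: 9.8
finger_force: 30.0
```

```bash
python3 obs.py
python3 - <<'E'
from arc import *
arc(1.0,[1.2,1.4,1.6],lambda q:0)
E
```

```text
time 9.95
joint_positions [-0.148  0.455  1.247  0.001  1.437 -0.273]
tool_pos [598.326 -11.837 263.407]
tcp_rot [ 3.139 -0.     1.695]
contact_force [  6.058   2.61  -10.33 ]
grip_width 9.766119110266615
finger_force 29.989990890026093
e [ 1.7 -1.5  1.1]
[[0.0, 0.059, -0.027], [0.0, 0.119, -0.052], [0.0, 0.179, -0.076], [0.0, 0.24, -0.097], [0.0, 0.302, -0.117], [0.0, 0.364, -0.136], [0.0, 0.427, -0.152], [0.0, 0.427, -0.152]] [[-0.0, 0.0, -0.0], [-0.0, 0.0, -0.0], [-0.0, 0.0, -0.0], [-0.0, 0.0, -0.0], [-0.0, 0.0, -0.0], [-0.0, 0.0, -0.0], [-0.0, 0.0, -0.0], [-0.0, 0.0, -0.0]]
  -> 1.2 [648.   -5.7 281.4]
[[0.0, 0.063, -0.015], [0.0, 0.126, -0.027], [0.0, 0.19, -0.038], [0.0, 0.254, -0.048], [0.0, 0.319, -0.055], [0.0, 0.383, -0.06], [0.0, 0.448, -0.064], [0.0, 0.448, -0.064]] [[-0.0, 0.0, -0.0], [-0.0, 0.0, -0.0], [-0.0, 0.0, -0.0], [-0.0, 0.0, -0.0], [-0.0, 0.0, -0.0], [-0.0, 0.0, -0.0], [-0.0, 0.0, -0.0], [-0.0, 0.0, -0.0]]
  -> 1.4 [701.4   0.9 289.1]
[[0.0, 0.065, -0.002], [0.0, 0.13, -0.002], [0.0, 0.195, 0.0], [0.0, 0.259, 0.004], [0.0, 0.324, 0.009], [0.0, 0.388, 0.017], [0.0, 0.452, 0.026], [0.0, 0.452, 0.026]] [[-0.0, 0.0, -0.0], [-0.0, 0.0, -0.0], [-0.0, 0.0, -0.0], [-0.0, 0.0, -0.0], [-0.0, 0.0, -0.0], [-0.0, 0.0, -0.0], [-0.0, 0.0, -0.0], [-0.0, 0.0, -0.0]]
  -> 1.6 [755.2   7.7 285.9]
```

Request:
send_rows(offset=[[0,0.059,-0.027],[0,0.119,-0.052],[0,0.179,-0.076],[0,0.24,-0.097],[0,0.302,-0.117],[0,0.364,-0.136],[0,0.427,-0.152],[0,0.427,-0.152]], delta_rot=[[0,0,0],[0,0,0],[0,0,0],[0,0,0],[0,0,0],[0,0,0],[0,0,0],[0,0,0]])

```text
time: 10.95
tool_pos: [648.9, -5.4, 281.9]
tcp_rot: [3.14, -0.0, 1.695]
contact_force: [0.4, 5.3, -8.7]
grip_width: 10.1
finger_force: 30.0
```

Request:
send_rows(offset=[[0,0.063,-0.015],[0,0.126,-0.027],[0,0.19,-0.038],[0,0.254,-0.048],[0,0.319,-0.055],[0,0.383,-0.06],[0,0.448,-0.064],[0,0.448,-0.064]], delta_rot=[[0,0,0],[0,0,0],[0,0,0],[0,0,0],[0,0,0],[0,0,0],[0,0,0],[0,0,0]])

```text
time: 11.95
tool_pos: [702.1, 1.4, 290.0]
tcp_rot: [3.139, -0.0, 1.695]
contact_force: [0.3, 6.1, -6.8]
grip_width: 9.8
finger_force: 30.0
```

Request:
send_rows(offset=[[0,0.065,-0.002],[0,0.13,-0.002],[0,0.195,0],[0,0.259,0.004],[0,0.324,0.009],[0,0.388,0.017],[0,0.452,0.026],[0,0.452,0.026]], delta_rot=[[0,0,0],[0,0,0],[0,0,0],[0,0,0],[0,0,0],[0,0,0],[0,0,0],[0,0,0]])

```text
time: 12.95
tool_pos: [755.9, 8.1, 287.2]
tcp_rot: [3.139, -0.0, 1.696]
contact_force: [-1.0, 5.7, -5.7]
grip_width: 10.0
finger_force: 30.0
```

```bash
python3 obs.py
```

```text
time 12.95
joint_positions [-0.091  0.821  0.529  0.001  1.788 -0.215]
tool_pos [755.866   8.132 287.196]
tcp_rot [ 3.139 -0.     1.696]
contact_force [-0.983  5.691 -5.745]
grip_width 9.980071512767086
finger_force 30.003094375133514
```

```bash
rm cmd.json
python3 - <<'E'
from plan import *
p=get_obs()['tool_pos']
plan([(p+[0,0,55],fwd(0)),([540,-17,350],fwd(0))])
E
```

```text
x3 [0.0, 0.001, -0.458] [0.0005, -0.0, -0.0]
  -> [755.8   8.1 342.2]
x4 [0.009, -0.992, -0.035] [-0.0, -0.0, -0.0]
x3 [0.007, -0.819, -0.03] [-0.0, -0.0, -0.0]
  -> [540. -17. 350.]
```

Request:
send_rows(offset=[[0,0,0],[0,0,0],[0,0,0]], delta_rot=[[0,0,0],[0,0,0],[0,0,0]], grip=0.4)

```text
time: 13.32
tool_pos: [755.3, 6.7, 287.0]
tcp_rot: [3.14, 0.001, 1.694]
contact_force: [-0.0, 0.3, -0.6]
grip_width: 34.4
finger_force: 0.0
```

Request:
send_rows(offset=[[0,0.001,-0.2],[0,0.001,-0.458],[0,0.001,-0.458]], delta_rot=[[0.0005,0,0],[0.0005,0,0],[0.0005,0,0]])

```text
time: 13.7
tool_pos: [755.9, 7.0, 344.2]
tcp_rot: [3.138, 0.002, 1.694]
contact_force: [-0.4, 0.4, 0.3]
grip_width: 36.9
finger_force: 0.0
```

Request:
send_rows(offset=[[0.009,-0.992,-0.035],[0.009,-0.992,-0.035],[0.009,-0.992,-0.035]], delta_rot=[[0,0,0],[0,0,0],[0,0,0]])

```text
time: 14.08
tool_pos: [632.4, -6.3, 343.7]
tcp_rot: [-3.133, -0.001, 1.694]
contact_force: [-0.2, -0.0, 0.9]
grip_width: 36.6
finger_force: 0.0
```

Request:
send_rows(offset=[[0.007,-0.819,-0.03],[0.007,-0.819,-0.03],[0.007,-0.819,-0.03],[0.007,-0.819,-0.03]], delta_rot=[[0,0,0],[0,0,0],[0,0,0],[0,0,0]])

```text
time: 14.58
tool_pos: [539.5, -17.7, 349.0]
tcp_rot: [-3.139, 0.0, 1.695]
contact_force: [0.5, 0.4, -0.0]
grip_width: 36.8
finger_force: 0.0
```

```bash
python3 obs.py
python3 - <<'E'
from plan import *
w_=cap('wrist','pics/w3.png'); s=cap('scene','pics/s3.png'); t=cap('top','pics/t3.png')
import json
c=optics.get_calibration('wrist'); c={k:(v.tolist() if hasattr(v,'tolist') else v) for k,v in c.items()}; json.dump(c,open('w3.json','w'))
im=np.vstack([np.hstack([w_,]) ,]); 
a=cv2.resize(s[120:320,260:460],(400,400)); b=cv2.resize(t[130:310,180:380],(444,400))
im=np.hstack([cv2.resize(w_,(533,400)),cv2.resize(s[100:330,270:460],(260,315))[:400].__class__(cv2.copyMakeBorder(cv2.resize(s[100:330,270:460],(260,315)),0,85,0,0,0).shape) if 0 else cv2.copyMakeBorder(cv2.resize(s[100:330,270:460],(260,315)),0,85,0,0,cv2.BORDER_CONSTANT)])
cv2.imwrite('pics/m3.png',im[:,:,::-1])
E
```

```text
time 14.575
joint_positions [-0.174  0.311  1.237 -0.001  1.597 -0.298]
tool_pos [539.495 -17.664 348.969]
tcp_rot [-3.139  0.     1.695]
contact_force [ 0.451  0.38  -0.016]
grip_width 36.793504067756835
finger_force 0.0
```

View pics/m3.png

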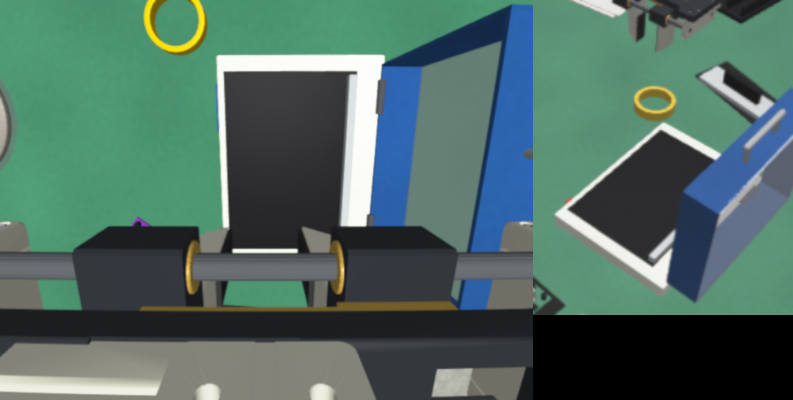

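The wrist picture shows the bed at view (225–345, 72–245), with the fence strip at about x 350 and the cover standing upright on the right. I'll refine the scanner pose from these edges.

```bash
cat > edge.py <<'E'
from plan import *
c=json.load(open('w3.json')); im=cv2.imread('pics/w3.png').astype(int); g=im.min(2)
def line(pts,z): 
    W=w(pts,z,c)[:,:2]; m=np.median(W,0); 
    for _ in range(3):
        m=W.mean(0); u,s,v=np.linalg.svd(W-m); d=v[0]; r=(W-m)@[-d[1],d[0]]; W=W[np.abs(r)<max(1.,2*r.std())]
    return m,d,r.std(),len(W)
def sub(a,up): # subpixel of strongest step
    d=np.convolve(a,[1,1,0,-1,-1],'same')*(1 if up else -1); d[:3]=d[-3:]=0; i=int(np.argmax(d)); 
    den=d[i-1]-2*d[i]+d[i+1]; return i+(.5*(d[i-1]-d[i+1])/den if den else 0)
rows=range(100,265,3)
fr=[(240+sub(g[y,240:300],True),y) for y in range(80,230,3)]   # green->white front outer edge
fe=[(385+sub(g[y,385:435],True),y) for y in range(110,240,3)]   # bed->fence base
tp=[(x,50+sub(g[50:80,x],True)) for x in range(280,440,3)]     # green->white left outer edge
for n,p,z in(('front',fr,30),('fence',fe,30),('left',tp,30)):
    m,d,s,k=line(p,z); a=np.arctan2(d[1],d[0]); print(n,p[0],p[-1],m.round(1),a.round(4),'std',s.round(2),k, 'scanner coords',(Rz(PHI).T@np.r_[m-SC[:2],0]).round(1))
E
python3 edge.py
```

```text
front (np.float64(259.81666666666666), 80) (np.float64(265.42241379310343), 227) [461.2  32.6] -1.444 std 0.14 50 scanner coords [-124.2   59.6    0. ]
fence (np.float64(418.03731343283584), 110) (np.float64(410.14864864864865), 239) [661.   30.8] -1.4453 std 0.09 44 scanner coords [73.8 32.9  0. ]
left (280, np.float64(65.4090909090909)) (439, np.float64(65.1027397260274)) [569.8 154.1] 0.1282 std 0.08 54 scanner coords [ -1.3 166.6   0. ]
```

Run:
```python
from plan import *
c=json.load(open('w3.json')); im=cv2.imread('pics/w3.png')
print(im[170,405:470].tolist())
for x,z in((70,30),(70,44),(82,44),(82,30),(125,30)): print(x,z,[proj([sc([x,y,z])],c)[0].round(1).tolist() for y in(60,0)])
print(np.array(c['world_from_camera'])[:3,3])
```

```text
[[50, 48, 48], [51, 48, 48], [50, 48, 48], [51, 49, 49], [50, 48, 48], [50, 48, 48], [55, 53, 52], [71, 70, 67], [95, 94, 91], [122, 121, 116], [179, 178, 170], [221, 221, 213], [228, 228, 222], [229, 228, 222], [229, 228, 222], [229, 228, 222], [229, 228, 222], [229, 228, 223], [230, 229, 224], [237, 239, 235], [247, 251, 250], [249, 252, 252], [249, 252, 252], [249, 253, 252], [249, 253, 252], [250, 253, 252], [250, 253, 252], [250, 253, 253], [250, 253, 253], [250, 253, 253], [250, 253, 253], [250, 253, 253], [250, 253, 253], [250, 253, 253], [250, 253, 252], [250, 253, 252], [249, 253, 252], [249, 252, 252], [249, 253, 252], [250, 253, 252], [250, 253, 252], [250, 253, 252], [250, 253, 253], [250, 253, 253], [248, 252, 251], [230, 236, 233], [166, 148, 136], [160, 95, 54], [175, 100, 45], [180, 103, 46], [180, 102, 46], [180, 103, 46], [181, 103, 47], [181, 103, 46], [180, 103, 47], [179, 103, 46], [179, 103, 47], [178, 102, 46], [178, 102, 46], [177, 101, 45], [178, 102, 46], [179, 102, 47], [178, 102, 47], [179, 102, 47], [179, 102, 47]]
70 30 [[412.6, 154.3], [409.8, 200.4]]
70 44 [[415.4, 154.4], [412.4, 201.9]]
82 44 [[424.9, 154.5], [421.7, 201.9]]
82 30 [[421.8, 154.3], [418.8, 200.4]]
125 30 [[454.9, 154.4], [450.8, 200.5]]
[533.23014242  49.52066803 507.32623128]
```

```bash
sed -i 's/^PHI=.*/PHI=.127; SC=np.array([592.,-9.9,0.])/' plan.py; rm -f cmd.json
python3 - <<'E'
from plan import *
plan([([490,-420,350],down(np.pi/2))],tail=2)
E
```

```text
x5 [-0.992, -0.251, -0.003] [-0.0002, -0.0, 0.006]
x5 [-0.992, -0.211, -0.003] [-0.0002, -0.0, 0.0059]
x5 [-0.992, -0.173, -0.004] [-0.0002, -0.0, 0.0059]
x3 [-0.332, -0.046, -0.001] [-0.0001, -0.0, 0.002]
  -> [ 490.  -420.   349.9]
```

Request:
send_rows(offset=[[-0.992,-0.251,0],[-0.992,-0.251,0],[-0.992,-0.251,0]], delta_rot=[[0,0,0.006],[0,0,0.006],[0,0,0.006]], grip=0.5)

```text
time: 15.1
tool_pos: [524.0, -143.2, 348.2]
tcp_rot: [-3.136, 0.0, 1.652]
contact_force: [0.2, -0.1, 0.7]
grip_width: 45.9
finger_force: 0.0
```

Request:
send_rows(offset=[[-0.992,-0.211,0],[-0.992,-0.211,0],[-0.992,-0.211,0]], delta_rot=[[0,0,0.006],[0,0,0.006],[0,0,0.006]])

```text
time: 15.48
tool_pos: [508.9, -263.2, 347.9]
tcp_rot: [-3.136, -0.0, 1.615]
contact_force: [0.5, 0.7, 0.1]
grip_width: 46.2
finger_force: 0.0
```

Request:
send_rows(offset=[[-0.992,-0.173,0],[-0.992,-0.173,0],[-0.992,-0.173,0]], delta_rot=[[0,0,0.006],[0,0,0.006],[0,0,0.006]])

```text
time: 15.85
tool_pos: [494.0, -382.3, 347.6]
tcp_rot: [-3.136, -0.001, 1.579]
contact_force: [-0.1, 0.5, 0.1]
grip_width: 45.8
finger_force: 0.0
```

Request:
send_rows(offset=[[-0.332,-0.046,0],[-0.332,-0.046,0],[-0.332,-0.046,0]], delta_rot=[[0,0,0.002],[0,0,0.002],[0,0,0.002]])

```text
time: 16.23
tool_pos: [490.0, -418.3, 349.4]
tcp_rot: [-3.138, -0.001, 1.571]
contact_force: [-0.4, 0.5, -0.2]
grip_width: 45.9
finger_force: 0.0
```

```bash
rm -f cmd.json
cat > boards.py <<'E'
from plan import *
def boards(cam,z=9,t='board_a'):
    c=optics.get_calibration(cam); out=[]
    for r in finder.silhouettes(t,cam):
        if r['confidence']<.3: continue
        m=r['region'].astype(np.uint8); k=np.argwhere(m)[:,::-1]
        W=w(k,z,c)[:,:2].astype(np.float32); (cx,cy),(a,b),ang=cv2.minAreaRect(W)
        if a<b: ang+=90
        ang=(ang+90)%180-90
        out.append((r['confidence'],cx,cy,max(a,b),min(a,b),ang,k.mean(0)))
    return out
if __name__=='__main__':
    import sys
    n=sys.argv[1]; im=cap('wrist',n); hsv=cv2.cvtColor(im,cv2.COLOR_RGB2HSV)
    for t in sys.argv[2:] or ['board_a']:
        for o in boards('wrist',t=t):
            u,v=o[6].astype(int); print(t,'conf %.2f xy %.1f %.1f size %.0fx%.0f ang %.1f deg'%o[:6],'px',u,v,'hue',np.median(hsv[max(0,v-20):v+20,max(0,u-20):u+20][...,0]))
        c=optics.get_calibration('wrist')
        for r in finder.pinpoint(t,'wrist'): print('  pin',np.round(r['uv'],1),round(r['confidence'],2),w(r['uv'],1,c)[0].round(1))
    print(get_obs()['tool_pos'])
E
python3 boards.py pics/w4.png
```

```text
board_a conf 0.96 xy 627.8 -517.6 size 85x47 ang -34.6 deg px 408 261 hue 16.0
board_a conf 0.95 xy 500.6 -563.8 size 90x24 ang 0.1 deg px 324 295 hue 75.0
board_a conf 0.85 xy 594.7 -345.9 size 89x47 ang -86.5 deg px 395 143 hue 76.0
board_a conf 0.76 xy 530.5 -368.7 size 91x49 ang 88.0 deg px 347 160 hue 76.0
board_a conf 0.75 xy 355.2 -178.1 size 91x47 ang -28.9 deg px 215 14 hue 138.0
board_a conf 0.73 xy 384.0 -377.5 size 92x48 ang -84.1 deg px 240 167 hue 76.0
  pin [240.9 169.5] 0.96 [ 382.8 -379.4    1. ]
  pin [345.7 163.2] 0.95 [ 528.4 -370.9    1. ]
  pin [213.  10.] 0.91 [ 357.  -179.6    1. ]
  pin [395.2 145.8] 0.81 [ 595.7 -347.4    1. ]
  pin [418.6 262.8] 0.67 [ 639.3 -515.4    1. ]
  pin [323.7 300.6] 0.66 [ 498.7 -575.9    1. ]
[ 489.76522278 -418.47467413  350.0224002 ]
```

View pics/w4.png

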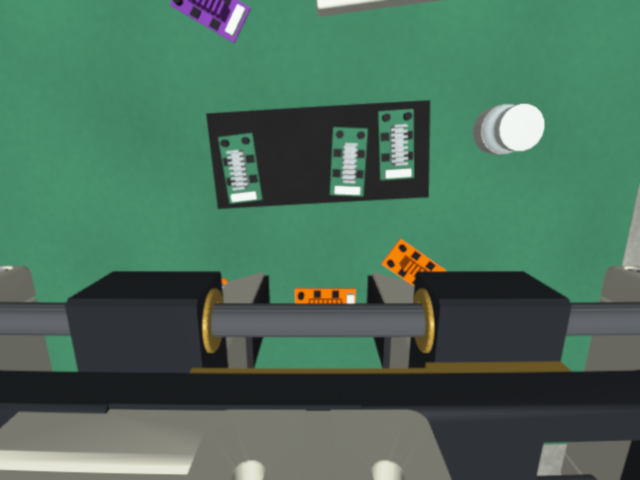

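The wrist picture shows three green boards on the mat at (240,168), (348,161) and (396,145). The orange boards at (325,297) and (415,260) and the purple one at (212,12) are not meant. I'll pick the far-right green one first.

Run:
```python
from plan import *
a=np.radians(93.5); x,y=595.2,-346.6
plan([([x,y,110],down(a)),([x,y,30],down(a)),([x,y,21],down(a),8)],tail=1)
```

```text
x4 [0.298, 0.439, 0.992] [-0.0002, 0.0, -0.0048]
x4 [0.284, 0.447, 0.992] [-0.0003, 0.0, -0.0048]
x2 [0.004, 0.007, 0.014] [0.0, 0.0, -0.0001]
  -> [ 595.3 -346.6  110. ]
x3 [-0.0, -0.001, 0.667] [0.0, 0.0, 0.0]
  -> [ 595.1 -346.6   29.9]
[[-0.0, 0.0, 0.037], [-0.0, 0.0, 0.075], [-0.0, 0.0, 0.075]] [[0.0, 0.0, 0.0], [0.0, 0.0, 0.0], [0.0, 0.0, 0.0]]
  -> [ 595.1 -346.6   20.9]
```

Request:
send_rows(offset=[[0.298,0.439,0.992],[0.298,0.439,0.992],[0.298,0.439,0.992],[0.298,0.439,0.992]], delta_rot=[[0,0,-0.0048],[0,0,-0.0048],[0,0,-0.0048],[0,0,-0.0048]], grip=0.4)

```text
time: 16.88
tool_pos: [541.7, -384.3, 231.5]
tcp_rot: [-3.139, 0.001, 1.6]
contact_force: [0.4, 0.1, 0.3]
grip_width: 36.4
finger_force: 0.0
```

Request:
send_rows(offset=[[0.288,0.454,1.0],[0.288,0.454,1.0],[0.288,0.454,1.0],[0.288,0.454,1.0],[0.288,0.454,1.0]], delta_rot=[[0,0,-0.0049],[0,0,-0.0049],[0,0,-0.0049],[0,0,-0.0049],[0,0,-0.0049]])

```text
time: 17.5
tool_pos: [595.0, -350.5, 113.9]
tcp_rot: [3.141, 0.004, 1.629]
contact_force: [-0.3, -0.1, -0.6]
grip_width: 36.8
finger_force: 0.0
```

Request:
send_rows(offset=[[0,0,0.3],[0,0,0.55],[0,0,0.667],[0,0,0.667]], delta_rot=[[0,0,0],[0,0,0],[0,0,0],[0,0,0]])

```text
time: 18.0
tool_pos: [594.0, -349.0, 30.8]
tcp_rot: [-3.138, 0.001, 1.629]
contact_force: [0.7, 0.4, -0.1]
grip_width: 37.0
finger_force: 0.0
```

```bash
rm -f cmd.json; python3 obs.py; python3 boards.py pics/w5.png
```

```text
time 18.0
joint_positions [-0.641  0.823  1.232 -0.003  1.088 -0.699]
tool_pos [ 594.018 -349.042   30.813]
tcp_rot [-3.138  0.001  1.629]
contact_force [ 0.671  0.412 -0.143]
grip_width 36.962801251336195
finger_force 0.0
board_a conf 0.96 xy 595.6 -347.2 size 94x47 ang -85.6 deg px 317 254 hue 90.0
board_a conf 0.75 xy 532.5 -337.1 size 47x28 ang -3.9 deg px 199 247 hue 75.0
  pin [318.7 269. ] 0.59 [ 596.1 -347.     1. ]
[ 594.95544017 -349.19625064   32.12589567]
```

View pics/w5.png

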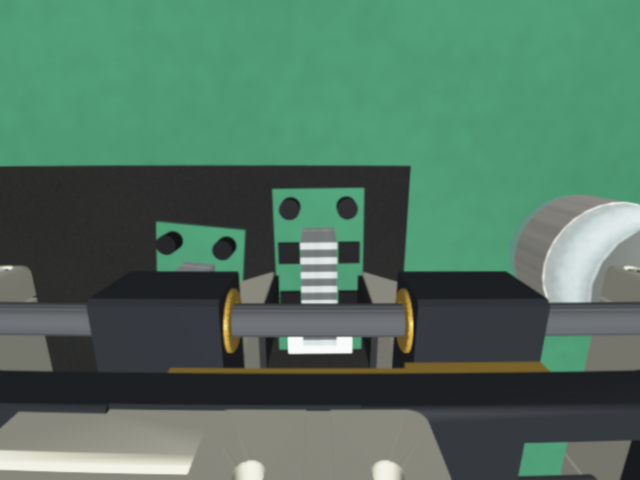

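The sink sits centred between the fingers at (318,290), so I'll descend, grip and lift.

Request:
send_rows(offset=[[0.018,0,0.05],[0.018,0,0.09],[0.018,0,0.09]], delta_rot=[[0,0,0],[0,0,0],[0,0,0]])

```text
time: 18.52
tool_pos: [593.6, -345.9, 18.7]
tcp_rot: [-3.137, -0.001, 1.63]
contact_force: [0.4, -0.4, 0.4]
grip_width: 36.8
finger_force: 0.0
```

Request:
send_rows(offset=[[0,0,0],[0,0,0],[0,0,0],[0,0,0]], delta_rot=[[0,0,0],[0,0,0],[0,0,0],[0,0,0]], grip=0)

```text
time: 19.02
tool_pos: [594.0, -346.3, 19.5]
tcp_rot: [-3.138, 0.0, 1.63]
contact_force: [0.7, 0.2, 0.7]
grip_width: 15.8
finger_force: 30.0
```

```bash
rm -f cmd.json; python3 obs.py
python3 - <<'E'
from plan import *
p,r=cmd(); a=np.pi+PHI
plan([([p[0],p[1],150],r,50),(sc([20,58,150]),down(a)),(sc([20,58,62]),down(a))],tail=1)
E
```

```text
time 19.025
joint_positions [-0.638  0.835  1.244 -0.003  1.065 -0.696]
tool_pos [ 594.039 -346.28    19.483]
tcp_rot [-3.138  0.     1.63 ]
contact_force [0.693 0.191 0.682]
grip_width 15.839617887549604
finger_force 29.965619444847107
x4 [-0.0, -0.003, -0.992] [0.0, 0.0, 0.0]
x2 [-0.0, -0.0, -0.096] [0.0, 0.0, 0.0]
  -> [ 594.1 -346.2  150. ]
x4 [0.992, 0.085, -0.0] [-0.0001, -0.0001, -0.0786]
x5 [0.992, 0.649, -0.001] [-0.0002, -0.0002, -0.0935]
x5 [0.424, 0.992, -0.001] [-0.0001, -0.0001, -0.0852]
x2 [-0.005, 0.044, -0.0] [-0.0, 0.0, -0.0035]
  -> [604.4  50.1 150. ]
x3 [-0.0, 0.0, 0.733] [-0.0, 0.0, 0.0]
  -> [604.4  50.1  62. ]
```

Request:
send_rows(offset=[[0,0,-0.3],[0,0,-0.7],[0,0,-1.0],[0,0,-1.0]], delta_rot=[[0,0,0],[0,0,0],[0,0,0],[0,0,0]])

```text
time: 19.52
tool_pos: [595.7, -347.1, 142.8]
tcp_rot: [3.14, 0.004, 1.63]
contact_force: [-0.3, -0.7, -2.7]
grip_width: 15.6
finger_force: 30.0
```

Request:
send_rows(offset=[[0.33,0.028,-0.03],[0.66,0.056,-0.06],[0.992,0.085,-0.088],[0.992,0.085,-0.088]], delta_rot=[[0,0,-0.0262],[0,0,-0.0524],[0,0,-0.0786],[0,0,-0.0786]])

```text
time: 20.02
tool_pos: [597.0, -223.4, 148.2]
tcp_rot: [-3.137, -0.005, 2.128]
contact_force: [-0.3, 0.2, -1.2]
grip_width: 15.5
finger_force: 30.0
```

Request:
send_rows(offset=[[0.25,0.16,0],[0.5,0.325,0],[0.75,0.49,0],[0.992,0.649,0],[0.992,0.649,0]], delta_rot=[[0,0,-0.0234],[0,0,-0.0468],[0,0,-0.07],[0,0,-0.0935],[0,0,-0.0935]])

```text
time: 20.65
tool_pos: [600.7, -82.9, 148.3]
tcp_rot: [-3.14, -0.006, 2.713]
contact_force: [0.4, -0.9, -2.0]
grip_width: 15.6
finger_force: 30.0
```

Request:
send_rows(offset=[[0.14,0.33,0],[0.28,0.66,0],[0.424,0.992,0],[0.424,0.992,0],[0.424,0.992,0]], delta_rot=[[0,0,-0.028],[0,0,-0.057],[0,0,-0.0852],[0,0,-0.0852],[0,0,-0.0852]])

```text
time: 21.28
tool_pos: [604.6, 43.5, 148.9]
tcp_rot: [-3.141, -0.005, -3.04]
contact_force: [0.0, -0.3, -2.2]
grip_width: 15.5
finger_force: 30.0
```

```bash
rm -f cmd.json; python3 obs.py
python3 - <<'E'
from plan import *
a=np.pi+PHI
plan([(sc([20,58,80]),down(a)),(sc([20,58,49]),down(a),10)],tail=2)
E
```

```text
time 21.275
joint_positions [-0.054  0.559  1.396 -0.001  1.192 -1.726]
tool_pos [604.626  43.532 148.876]
tcp_rot [-3.141 -0.005 -3.04 ]
contact_force [ 0.032 -0.303 -2.239]
grip_width 15.50332010152772
finger_force 29.9619922041893
x4 [-0.007, 0.055, 0.574] [-0.0001, -0.0008, -0.004]
  -> [604.5  50.1  80. ]
[[-0.0, 0.0, 0.065], [-0.0, 0.0, 0.129], [-0.0, 0.0, 0.194], [-0.0, 0.0, 0.258], [-0.0, 0.0, 0.258], [-0.0, 0.0, 0.258]] [[0.0, 0.0, 0.0], [0.0, 0.0, 0.0], [0.0, 0.0, 0.0], [0.0, 0.0, 0.0], [0.0, 0.0, 0.0], [0.0, 0.0, 0.0]]
  -> [604.5  50.1  49. ]
```

Request:
send_rows(offset=[[-0.007,0.055,0.3],[-0.007,0.055,0.574],[-0.007,0.055,0.574],[-0.007,0.055,0.574]], delta_rot=[[0,-0.0008,-0.004],[0,-0.0008,-0.004],[0,-0.0008,-0.004],[0,-0.0008,-0.004]])

```text
time: 21.78
tool_pos: [605.5, 50.3, 81.9]
tcp_rot: [-3.141, 0.003, -3.014]
contact_force: [0.4, -0.4, -2.5]
grip_width: 15.5
finger_force: 30.0
```

Request:
send_rows(offset=[[0,0,0.065],[0,0,0.13],[0,0,0.19],[0,0,0.23],[0,0,0.24],[0,0,0.25]], delta_rot=[[0,0,0],[0,0,0],[0,0,0],[0,0,0],[0,0,0],[0,0,0]])

```text
time: 22.52
tool_pos: [604.7, 51.6, 50.9]
tcp_rot: [3.142, 0.002, -3.011]
contact_force: [0.4, -0.2, -2.1]
grip_width: 15.7
finger_force: 30.0
```

```bash
rm -f cmd.json; python3 obs.py
python3 - <<'E'
from plan import *
o=get_obs(); print('scanner coords',(Rz(PHI).T@(o['tool_pos']-SC)).round(2), 'yaw err',o['tcp_rot'][2]+np.pi-PHI)
E
```

```text
time 22.525
joint_positions [-0.041  0.668  1.499  0.     0.973 -1.743]
tool_pos [604.719  51.571  50.874]
tcp_rot [ 3.142  0.002 -3.011]
contact_force [ 0.402 -0.19  -2.126]
grip_width 15.651883186070078
finger_force 29.962111115455627
scanner coords [20.4  59.36 50.87] yaw err 0.0033263930468787617
```

Request:
send_rows(offset=[[0,0,0.012],[0,0,0.02],[0,0,0.02],[-0.012,0,0.02],[-0.024,0,0.02],[-0.036,0,0.02],[-0.036,0,0.02]], delta_rot=[[0,0,0],[0,0,0],[0,0,0],[0,0,0],[0,0,0],[0,0,0],[0,0,0]])

```text
time: 23.4
tool_pos: [608.0, 52.0, 49.4]
tcp_rot: [-3.142, -0.0, -3.011]
contact_force: [-7.1, -0.4, 8.1]
grip_width: 15.7
finger_force: 30.0
```

Request:
send_rows(offset=[[-0.01,0,0],[-0.01,0,0],[-0.01,0,0]], delta_rot=[[0,0,0],[0,0,0],[0,0,0]])

```text
time: 23.78
tool_pos: [608.1, 52.0, 49.4]
tcp_rot: [3.142, -0.002, -3.011]
contact_force: [-10.6, -1.7, 10.3]
grip_width: 15.9
finger_force: 30.0
```

Request:
send_rows(offset=[[-0.01,0,0],[-0.01,0,0],[-0.01,0,0]], delta_rot=[[0,0,0],[0,0,0],[0,0,0]])

```text
time: 24.15
tool_pos: [608.2, 52.1, 49.4]
tcp_rot: [3.141, -0.005, -3.011]
contact_force: [-13.9, -3.1, 13.5]
grip_width: 15.7
finger_force: 30.0
```

Run:
```python
from plan import *
o=get_obs(); print('scanner coords',(Rz(PHI).T@(o['tool_pos']-SC)).round(2), o['contact_force'])
```

```text
scanner coords [23.93 59.4  49.38] [-13.93012082  -3.14415557  13.49445238]
```

Request:
send_rows(offset=[[0.015,0,-0.008],[0.015,0,-0.008]], delta_rot=[[0,0,0],[0,0,0]])

```text
time: 24.4
tool_pos: [608.2, 52.1, 49.4]
tcp_rot: [3.141, -0.001, -3.011]
contact_force: [-6.1, -0.3, 3.9]
grip_width: 15.5
finger_force: 30.0
```

Request:
send_rows(offset=[[0,0,0],[0,0,0],[0,0,-0.05],[0,0,-0.3],[0,0,-0.7],[0,0,-0.83],[0,0,-0.83]], delta_rot=[[0,0,0],[0,0,0],[0,0,0],[0,0,0],[0,0,0],[0,0,0],[0,0,0]], grip=0.4)

```text
time: 25.28
tool_pos: [609.9, 52.1, 150.1]
tcp_rot: [-3.141, 0.004, -3.011]
contact_force: [-0.4, 0.2, -0.3]
grip_width: 36.4
finger_force: 0.0
```

```bash
rm -f cmd.json; python3 obs.py
python3 - <<'E'
from plan import *
x,y,a=529.5,-369.8,np.radians(88)
plan([([x,y,110],down(a)),([x,y,32],down(a))],tail=1)
E
```

```text
time 25.275
joint_positions [-0.04   0.563  1.384  0.     1.19  -1.741]
tool_pos [609.926  52.142 150.096]
tcp_rot [-3.141  0.004 -3.011]
contact_force [-0.372  0.245 -0.28 ]
grip_width 36.407894355889105
finger_force 0.0
x5 [0.327, -0.992, 0.096] [0.0002, 0.0002, 0.0806]
x4 [-0.188, -0.992, 0.095] [0.0001, 0.0002, 0.0779]
x5 [-0.797, -0.992, 0.119] [0.0001, 0.0001, 0.0982]
x2 [-0.243, -0.069, 0.024] [0.0001, 0.0001, 0.0196]
  -> [ 529.5 -369.8  110. ]
x3 [-0.0, 0.0, 0.65] [-0.0, -0.0, -0.0]
  -> [ 529.5 -369.8   32. ]
```

Request:
send_rows(offset=[[0.327,-0.992,0],[0.327,-0.992,0.096],[0.327,-0.992,0.096],[0.327,-0.992,0.096]], delta_rot=[[0,0,0.0806],[0,0,0.0806],[0,0,0.0806],[0,0,0.0806]])

```text
time: 25.78
tool_pos: [584.9, -71.4, 135.5]
tcp_rot: [3.141, -0.002, 2.765]
contact_force: [-0.2, 0.3, -0.0]
grip_width: 36.7
finger_force: 0.0
```

Request:
send_rows(offset=[[-0.188,-0.992,0.095],[-0.188,-0.992,0.095],[-0.188,-0.992,0.095],[-0.188,-0.992,0.095]], delta_rot=[[0,0,0.0779],[0,0,0.0779],[0,0,0.0779],[0,0,0.0779]])

```text
time: 26.28
tool_pos: [562.9, -189.4, 125.0]
tcp_rot: [3.141, -0.001, 2.28]
contact_force: [-0.5, 0.7, -0.3]
grip_width: 36.8
finger_force: 0.0
```

Request:
send_rows(offset=[[-0.797,-0.992,0.119],[-0.797,-0.992,0.119],[-0.797,-0.992,0.119],[-0.797,-0.992,0.119],[-0.797,-0.992,0.119]], delta_rot=[[0,0,0.0982],[0,0,0.0982],[0,0,0.0982],[0,0,0.0982],[0,0,0.0982]])

```text
time: 26.9
tool_pos: [535.0, -338.8, 111.1]
tcp_rot: [3.141, -0.001, 1.664]
contact_force: [-0.4, -0.1, 0.1]
grip_width: 36.7
finger_force: 0.0
```

Request:
send_rows(offset=[[-0.243,-0.069,0.024],[-0.243,-0.069,0.024],[-0.243,-0.069,0.024]], delta_rot=[[0,0,0.0196],[0,0,0.0196],[0,0,0.0196]])

```text
time: 27.28
tool_pos: [529.3, -368.4, 108.6]
tcp_rot: [3.14, -0.001, 1.54]
contact_force: [0.7, 0.0, -0.1]
grip_width: 36.7
finger_force: 0.0
```

```bash
rm -f cmd.json; python3 boards.py pics/w6.png
python3 - <<'E'
from plan import *
x,y,a=529.5,-369.8,np.radians(88)
plan([([x,y,30],down(a)),([x,y,20],down(a))],tail=1)
E
```

```text
board_a conf 0.79 xy 530.3 -368.7 size 91x47 ang 87.6 deg px 318 239 hue 90.0
board_a conf 0.68 xy 371.0 -209.8 size 47x18 ang -3.3 deg px 73 10 hue 105.0
  pin [129.7 260.1] 0.92 [ 382.9 -380.4    1. ]
  pin [317.1 238.8] 0.68 [ 529.8 -368.     1. ]
[ 529.28316786 -368.60877077  108.79731123]
x3 [-0.01, 0.001, 0.657] [0.0002, -0.0001, 0.0004]
  -> [ 529.5 -369.8   30. ]
x2 [-0.0, 0.0, 0.083] [0.0, 0.0, 0.0]
  -> [ 529.5 -369.8   20. ]
```

Request:
send_rows(offset=[[0,0.005,0.3],[0,0.005,0.6],[0,0.005,0.68],[0,0.005,0.74],[0,0.005,0.74]], delta_rot=[[0,0,0],[0,0,0],[0,0,0],[0,0,0],[0,0,0]])

```text
time: 28.05
tool_pos: [530.0, -369.9, 20.6]
tcp_rot: [3.139, 0.0, 1.536]
contact_force: [0.3, 0.8, 0.3]
grip_width: 36.5
finger_force: 0.0
```

Request:
send_rows(offset=[[0,0,0],[0,0,0],[0,0,0],[0,0,0]], delta_rot=[[0,0,0],[0,0,0],[0,0,0],[0,0,0]], grip=0)

```text
time: 28.55
tool_pos: [529.9, -370.0, 20.6]
tcp_rot: [3.139, 0.0, 1.536]
contact_force: [-0.6, 0.2, 4.1]
grip_width: 15.8
finger_force: 30.0
```

```bash
rm -f cmd.json; python3 obs.py
python3 - <<'E'
from plan import *
p,r=cmd(); a=np.pi+PHI
plan([([p[0],p[1],139],r,50),(sc([20,0,150]),down(a)),(sc([20,0,80]),down(a))],tail=1)
E
```

```text
time 28.55
joint_positions [-0.729  0.766  1.392  0.002  0.981 -0.694]
tool_pos [ 529.888 -369.971   20.573]
tcp_rot [3.139 0.    1.536]
contact_force [-0.576  0.225  4.116]
grip_width 15.834050437956662
finger_force 29.999805986881256
x4 [-0.0, 0.002, -0.987] [0.0, 0.0, 0.0]
  -> [ 529.8 -369.9  139. ]
x5 [0.992, 0.188, -0.03] [0.0001, 0.0001, -0.0899]
x6 [0.992, 0.928, -0.039] [0.0001, 0.0002, -0.1209]
x4 [0.043, 0.728, -0.022] [0.0001, 0.0, -0.065]
  -> [611.8  -7.4 150. ]
x3 [-0.0, 0.0, 0.584] [-0.0001, 0.0, 0.0]
  -> [611.8  -7.4  80. ]
```

Request:
send_rows(offset=[[0,0,-0.3],[0,0,-0.7],[0,0,-0.987],[0,0,-0.987]], delta_rot=[[0,0,0],[0,0,0],[0,0,0],[0,0,0]])

```text
time: 29.05
tool_pos: [530.6, -370.8, 141.2]
tcp_rot: [3.136, 0.003, 1.536]
contact_force: [-0.2, -0.3, -1.2]
grip_width: 15.9
finger_force: 30.0
```

Request:
send_rows(offset=[[0.25,0.047,-0.01],[0.5,0.094,-0.02],[0.75,0.14,-0.03],[0.992,0.188,-0.03],[0.992,0.188,-0.03]], delta_rot=[[0,0,-0.0225],[0,0,-0.045],[0,0,-0.0675],[0,0,-0.0899],[0,0,-0.0899]])

```text
time: 29.68
tool_pos: [555.7, -249.1, 140.0]
tcp_rot: [-3.142, -0.003, 2.104]
contact_force: [-0.0, -0.1, -1.0]
grip_width: 15.8
finger_force: 30.0
```

Request:
send_rows(offset=[[0.2,0.19,-0.01],[0.4,0.37,-0.02],[0.6,0.56,-0.03],[0.8,0.74,-0.039],[0.992,0.928,-0.039],[0.992,0.928,-0.039]], delta_rot=[[0,0,-0.0242],[0,0,-0.0484],[0,0,-0.0726],[0,0,-0.097],[0,0,-0.1209],[0,0,-0.1209]])

```text
time: 30.42
tool_pos: [591.8, -91.3, 145.4]
tcp_rot: [3.141, -0.001, 2.861]
contact_force: [0.5, -0.8, -2.0]
grip_width: 15.6
finger_force: 30.0
```

Request:
send_rows(offset=[[0.014,0.243,-0.022],[0.028,0.486,-0.022],[0.043,0.728,-0.022],[0.043,0.728,-0.022],[0.043,0.728,-0.022]], delta_rot=[[0,0,-0.0217],[0,0,-0.0434],[0,0,-0.065],[0,0,-0.065],[0,0,-0.065]])

```text
time: 31.05
tool_pos: [611.0, -8.7, 148.8]
tcp_rot: [-3.141, 0.0, -3.018]
contact_force: [0.2, 0.1, -0.9]
grip_width: 15.7
finger_force: 30.0
```

```bash
rm -f cmd.json; python3 obs.py
python3 - <<'E'
from plan import *
a=np.pi+PHI
plan([(sc([20,0,80]),down(a)),(sc([20,0,51.5]),down(a),10)],tail=2)
E
```

```text
time 31.05
joint_positions [-0.139  0.564  1.386 -0.     1.191 -1.834]
tool_pos [611.004  -8.733 148.774]
tcp_rot [-3.141  0.    -3.018]
contact_force [ 0.15   0.097 -0.851]
grip_width 15.670219022660154
finger_force 29.99477505683899
x4 [-0.008, 0.011, 0.573] [-0.0001, 0.0, -0.0006]
  -> [611.8  -7.3  80. ]
[[-0.0, -0.0, 0.079], [-0.0, -0.0, 0.158], [-0.0, -0.0, 0.238], [-0.0, -0.0, 0.238], [-0.0, -0.0, 0.238]] [[0.0, 0.0, 0.0], [0.0, 0.0, 0.0], [0.0, 0.0, 0.0], [0.0, 0.0, 0.0], [0.0, 0.0, 0.0]]
  -> [611.8  -7.3  51.5]
```

Request:
send_rows(offset=[[-0.008,0.011,0.3],[-0.008,0.011,0.573],[-0.008,0.011,0.573],[-0.008,0.011,0.573]], delta_rot=[[0,0,-0.0006],[0,0,-0.0006],[0,0,-0.0006],[0,0,-0.0006]])

```text
time: 31.55
tool_pos: [612.9, -6.8, 81.9]
tcp_rot: [-3.141, 0.003, -3.013]
contact_force: [1.0, 0.1, -1.8]
grip_width: 15.7
finger_force: 30.0
```

Request:
send_rows(offset=[[0,0,0.08],[0,0,0.16],[0,0,0.23],[0,0,0.245],[0,0,0.255],[0,0,0.255]], delta_rot=[[0,0,0],[0,0,0],[0,0,0],[0,0,0],[0,0,0],[0,0,0]])

```text
time: 32.3
tool_pos: [612.3, -5.7, 50.6]
tcp_rot: [3.142, 0.002, -3.011]
contact_force: [-1.5, 1.0, 3.1]
grip_width: 15.9
finger_force: 30.0
```

Request:
send_rows(offset=[[-0.012,0,0],[-0.024,0,0],[-0.036,0,0],[-0.036,0,0]], delta_rot=[[0,0,0],[0,0,0],[0,0,0],[0,0,0]])

```text
time: 32.8
tool_pos: [616.5, -5.3, 50.5]
tcp_rot: [-3.141, 0.001, -3.011]
contact_force: [-5.2, -1.0, 5.1]
grip_width: 15.8
finger_force: 30.0
```

Request:
send_rows(offset=[[-0.01,0,0],[-0.01,0,0],[-0.01,0,0]], delta_rot=[[0,0,0],[0,0,0],[0,0,0]])

```text
time: 33.17
tool_pos: [616.5, -5.3, 50.5]
tcp_rot: [3.142, -0.001, -3.011]
contact_force: [-8.4, -1.2, 8.2]
grip_width: 15.9
finger_force: 30.0
```

```bash
cat > sco.py <<'E'
from plan import *
o=get_obs(); print('scanner coords',(Rz(PHI).T@(o['tool_pos']-SC)).round(2), o['contact_force'].round(1))
E
python3 sco.py
```

```text
scanner coords [24.89  1.47 50.54] [-8.4 -1.2  8.2]
```

Against the fence. Release, lift and go to board 3.

Request:
send_rows(offset=[[0.01,0,-0.006],[0.01,0,-0.006]], delta_rot=[[0,0,0],[0,0,0]])

```text
time: 33.42
tool_pos: [616.5, -5.2, 50.6]
tcp_rot: [3.142, 0.001, -3.011]
contact_force: [-2.1, -0.0, 0.8]
grip_width: 15.8
finger_force: 30.0
```

Request:
send_rows(offset=[[0,0,0],[0,0,0],[0,0,-0.05],[0,0,-0.3],[0,0,-0.7],[0,0,-0.83],[0,0,-0.83]], delta_rot=[[0,0,0],[0,0,0],[0,0,0],[0,0,0],[0,0,0],[0,0,0],[0,0,0]], grip=0.4)

```text
time: 34.3
tool_pos: [617.0, -5.3, 151.6]
tcp_rot: [-3.141, 0.004, -3.011]
contact_force: [0.2, -0.3, -0.7]
grip_width: 36.6
finger_force: 0.0
```

```bash
rm -f cmd.json; python3 obs.py
python3 - <<'E'
from plan import *
x,y,a=383.2,-378.6,np.radians(95.9)
plan([([x,y,110],down(a))],tail=1)
t=cap('top','pics/t7.png')
for o in boards('top') if 0 else []: pass
from boards import boards
for o in boards('top',38): print('conf %.2f xy %.1f %.1f size %.0fx%.0f ang %.1f'%o[:6])
E
```

```text
time 34.3
joint_positions [-0.133  0.57   1.367  0.001  1.2   -1.835]
tool_pos [616.964  -5.26  151.606]
tcp_rot [-3.141  0.004 -3.011]
contact_force [ 0.243 -0.322 -0.656]
grip_width 36.59095862838447
finger_force 0.0
x5 [0.82, -0.992, 0.119] [0.0002, 0.0002, 0.0892]
x4 [0.13, -0.992, 0.094] [0.0001, 0.0002, 0.0693]
x4 [-0.313, -0.992, 0.098] [0.0001, 0.0002, 0.0721]
x2 [-0.236, -0.249, 0.032] [0.0, 0.0, 0.0239]
  -> [ 383.2 -378.6  110. ]
conf 0.96 xy 381.4 -372.8 size 89x48 ang -82.8
conf 0.85 xy 354.5 -178.4 size 88x47 ang -28.4
conf 0.83 xy 498.1 -566.4 size 87x47 ang 0.3
conf 0.76 xy 365.0 -576.0 size 88x44 ang -46.6
conf 0.69 xy 592.2 -27.5 size 31x7 ang 1.2
conf 0.63 xy 624.9 -512.3 size 90x45 ang -34.8
conf 0.55 xy 605.3 50.4 size 84x46 ang 6.9
conf 0.36 xy 488.0 -355.3 size 293x129 ang 2.8
```

Request:
send_rows(offset=[[0.82,-0.992,0.05],[0.82,-0.992,0.119],[0.82,-0.992,0.119],[0.82,-0.992,0.119],[0.82,-0.992,0.119]], delta_rot=[[0,0,0.0892],[0,0,0.0892],[0,0,0.0892],[0,0,0.0892],[0,0,0.0892]])

```text
time: 35.02
tool_pos: [534.4, -135.4, 135.2]
tcp_rot: [3.14, -0.0, 2.714]
contact_force: [1.0, -0.4, 0.3]
grip_width: 36.8
finger_force: 0.0
```

Request:
send_rows(offset=[[0.13,-0.992,0.094],[0.13,-0.992,0.094],[0.13,-0.992,0.094],[0.13,-0.992,0.094]], delta_rot=[[0,0,0.0693],[0,0,0.0693],[0,0,0.0693],[0,0,0.0693]])

```text
time: 35.52
tool_pos: [471.1, -237.3, 124.3]
tcp_rot: [3.14, 0.0, 2.279]
contact_force: [-0.2, -0.3, 0.0]
grip_width: 36.8
finger_force: 0.0
```

Request:
send_rows(offset=[[-0.313,-0.992,0.098],[-0.313,-0.992,0.098],[-0.313,-0.992,0.098],[-0.313,-0.992,0.098]], delta_rot=[[0,0,0.0721],[0,0,0.0721],[0,0,0.0721],[0,0,0.0721]])

```text
time: 36.02
tool_pos: [405.1, -343.1, 112.5]
tcp_rot: [3.14, -0.0, 1.827]
contact_force: [-0.8, 0.2, -0.3]
grip_width: 36.7
finger_force: 0.0
```

Request:
send_rows(offset=[[-0.236,-0.249,0.032],[-0.236,-0.249,0.032],[-0.236,-0.249,0.032],[-0.236,-0.249,0.032]], delta_rot=[[0,0,0.0239],[0,0,0.0239],[0,0,0.0239],[0,0,0.0239]])

```text
time: 36.52
tool_pos: [383.5, -377.4, 108.9]
tcp_rot: [3.14, -0.0, 1.677]
contact_force: [0.4, -0.2, -0.1]
grip_width: 36.8
finger_force: 0.0
```

```bash
rm -f cmd.json; python3 boards.py pics/w8.png; python3 obs.py
```

```text
board_a conf 0.86 xy 383.1 -377.5 size 91x46 ang -83.4 deg px 316 238 hue 90.0
board_a conf 0.44 xy 381.4 -218.2 size 6x3 ang 6.2 deg px 339 1 hue 75.0
  pin [315.8 240. ] 0.57 [ 382.9 -378.5    1. ]
[ 383.08935182 -377.89363622  108.95816521]
time 36.675
joint_positions [-0.922  0.487  1.65   0.002  1.003 -1.027]
tool_pos [ 383.089 -377.894  108.958]
tcp_rot [ 3.14  -0.     1.675]
contact_force [ 0.593  0.777 -0.763]
grip_width 36.526973071912984
finger_force 0.0
```

Request:
send_rows(offset=[[0,0,0.3],[0,0,0.6],[0,0,0.68],[0,0,0.74],[0,0,0.74]], delta_rot=[[0,0,-0.001],[0,0,-0.001],[0,0,-0.001],[0,0,-0.001],[0,0,-0.001]])

```text
time: 37.3
tool_pos: [383.0, -378.8, 20.6]
tcp_rot: [3.14, 0.001, 1.68]
contact_force: [0.9, -0.1, -0.3]
grip_width: 36.9
finger_force: 0.0
```

Request:
send_rows(offset=[[0,0,0],[0,0,0],[0,0,0],[0,0,0]], delta_rot=[[0,0,0],[0,0,0],[0,0,0],[0,0,0]], grip=0)

```text
time: 37.8
tool_pos: [382.9, -378.8, 20.6]
tcp_rot: [3.14, 0.001, 1.68]
contact_force: [-1.4, -0.3, 5.9]
grip_width: 16.0
finger_force: 30.0
```

```bash
rm -f cmd.json; python3 obs.py
python3 - <<'E'
from plan import *
p,r=cmd(); a=np.pi+PHI
plan([([p[0],p[1],139],r,50),(sc([20,-58,150]),down(a)),(sc([20,-58,80]),down(a))],tail=1)
E
```

```text
time 37.8
joint_positions [-0.923  0.615  1.725  0.002  0.8   -1.033]
tool_pos [ 382.915 -378.753   20.604]
tcp_rot [3.14  0.001 1.68 ]
contact_force [-1.429 -0.28   5.87 ]
grip_width 15.963458355278599
finger_force 29.993239045143127
x4 [-0.001, 0.002, -0.987] [0.0, 0.0, 0.0]
  -> [ 382.9 -378.8  139. ]
x5 [0.992, 0.932, -0.037] [0.0001, 0.0001, -0.1051]
x4 [0.156, 0.992, -0.027] [0.0, 0.0001, -0.0776]
x4 [-0.295, 0.859, -0.025] [0.0, 0.0001, -0.0702]
  -> [619.2 -64.9 150. ]
x3 [-0.0, 0.0, 0.583] [0.0, 0.0, 0.0]
  -> [619.2 -64.9  80. ]
```

Request:
send_rows(offset=[[0,0,-0.3],[0,0,-0.7],[0,0,-0.987],[0,0,-0.987]], delta_rot=[[0,0,0],[0,0,0],[0,0,0],[0,0,0]])

```text
time: 38.3
tool_pos: [383.4, -379.6, 140.8]
tcp_rot: [3.137, 0.004, 1.68]
contact_force: [-0.1, 0.0, -1.5]
grip_width: 15.6
finger_force: 30.0
```

Request:
send_rows(offset=[[0.25,0.23,-0.01],[0.5,0.466,-0.02],[0.75,0.7,-0.03],[0.992,0.932,-0.037],[0.992,0.932,-0.037]], delta_rot=[[0,0,-0.0262],[0,0,-0.0525],[0,0,-0.079],[0,0,-0.1051],[0,0,-0.1051]])

```text
time: 38.92
tool_pos: [481.2, -245.3, 141.1]
tcp_rot: [3.14, -0.003, 2.344]
contact_force: [-0.0, -1.0, -2.1]
grip_width: 15.6
finger_force: 30.0
```

Request:
send_rows(offset=[[0.05,0.33,-0.01],[0.1,0.66,-0.02],[0.156,0.992,-0.027],[0.156,0.992,-0.027]], delta_rot=[[0,0,-0.0259],[0,0,-0.0518],[0,0,-0.0776],[0,0,-0.0776]])

```text
time: 39.42
tool_pos: [553.4, -150.2, 144.8]
tcp_rot: [3.14, -0.001, 2.83]
contact_force: [-0.5, 0.7, -1.9]
grip_width: 16.0
finger_force: 30.0
```

Request:
send_rows(offset=[[-0.1,0.286,-0.01],[-0.2,0.57,-0.02],[-0.295,0.859,-0.025],[-0.295,0.859,-0.025],[-0.295,0.859,-0.025]], delta_rot=[[0,0,-0.0234],[0,0,-0.0468],[0,0,-0.0702],[0,0,-0.0702],[0,0,-0.0702]])

```text
time: 40.05
tool_pos: [617.7, -66.0, 148.5]
tcp_rot: [3.141, -0.001, -3.018]
contact_force: [-0.4, -0.8, -1.5]
grip_width: 15.6
finger_force: 30.0
```

```bash
rm -f cmd.json; python3 obs.py
python3 - <<'E'
from plan import *
a=np.pi+PHI
plan([(sc([20,-58,80]),down(a)),(sc([20,-58,51.5]),down(a),10)],tail=2)
E
```

```text
time 40.05
joint_positions [-0.23   0.583  1.353 -0.     1.207 -1.924]
tool_pos [617.678 -66.025 148.475]
tcp_rot [ 3.141 -0.001 -3.018]
contact_force [-0.359 -0.786 -1.453]
grip_width 15.61896286839418
finger_force 29.988233149051666
x4 [-0.014, 0.008, 0.571] [0.0, -0.0001, -0.0005]
  -> [619.2 -64.9  80. ]
[[-0.0, -0.0, 0.079], [-0.0, -0.0, 0.158], [-0.0, -0.0, 0.237], [-0.0, -0.0, 0.237], [-0.0, -0.0, 0.237]] [[0.0, -0.0, -0.0], [0.0, -0.0, -0.0], [0.0, -0.0, -0.0], [0.0, -0.0, -0.0], [0.0, -0.0, -0.0]]
  -> [619.2 -64.9  51.5]
```

Request:
send_rows(offset=[[-0.014,0.008,0.3],[-0.014,0.008,0.571],[-0.014,0.008,0.571],[-0.014,0.008,0.571]], delta_rot=[[0,0,-0.0006],[0,0,-0.0006],[0,0,-0.0006],[0,0,-0.0006]])

```text
time: 40.55
tool_pos: [620.8, -64.6, 82.3]
tcp_rot: [-3.141, 0.003, -3.013]
contact_force: [0.5, -0.6, -1.9]
grip_width: 15.7
finger_force: 30.0
```

Request:
send_rows(offset=[[0,0,0.08],[0,0,0.16],[0,0,0.23],[0,0,0.245],[0,0,0.255],[0,0,0.255]], delta_rot=[[0,0,0],[0,0,0],[0,0,0],[0,0,0],[0,0,0],[0,0,0]])

```text
time: 41.3
tool_pos: [620.7, -63.5, 50.7]
tcp_rot: [-3.141, 0.002, -3.011]
contact_force: [-0.4, -0.7, -0.9]
grip_width: 16.0
finger_force: 30.0
```

Request:
send_rows(offset=[[-0.012,0,0],[-0.024,0,0],[-0.036,0,0],[-0.036,0,0]], delta_rot=[[0,0,0],[0,0,0],[0,0,0],[0,0,0]])

```text
time: 41.8
tool_pos: [623.9, -63.0, 50.6]
tcp_rot: [3.141, -0.001, -3.011]
contact_force: [-5.4, -0.4, 3.5]
grip_width: 16.0
finger_force: 30.0
```

Request:
send_rows(offset=[[-0.01,0,0],[-0.01,0,0],[-0.01,0,0]], delta_rot=[[0,0,0],[0,0,0],[0,0,0]])

```text
time: 42.18
tool_pos: [623.9, -62.9, 50.6]
tcp_rot: [3.141, -0.003, -3.011]
contact_force: [-8.6, -1.3, 5.4]
grip_width: 15.8
finger_force: 30.0
```

```bash
python3 sco.py
```

```text
scanner coords [ 24.98 -56.64  50.63] [-8.6 -1.3  5.4]
```

Request:
send_rows(offset=[[0.01,0,-0.006],[0.01,0,-0.006]], delta_rot=[[0,0,0],[0,0,0]])

```text
time: 42.42
tool_pos: [624.0, -62.9, 50.9]
tcp_rot: [3.141, -0.0, -3.011]
contact_force: [-5.2, -1.5, 1.2]
grip_width: 15.6
finger_force: 30.0
```

Request:
send_rows(offset=[[0,0,0],[0,0,0],[0,0,-0.05],[0,0,-0.3],[0,0,-0.7],[0,0,-0.99],[0,0,-0.99]], delta_rot=[[0,0,0],[0,0,0],[0,0,0],[0,0,0],[0,0,0],[0,0,0],[0,0,0]], grip=0.4)

```text
time: 43.3
tool_pos: [626.6, -63.3, 174.1]
tcp_rot: [-3.139, 0.009, -3.011]
contact_force: [-0.7, -0.0, 0.3]
grip_width: 36.9
finger_force: 0.0
```

```bash
rm -f cmd.json; python3 obs.py
python3 - <<'E'
from plan import *
plan([(sc([40,0,300]),down(np.pi+PHI)),([545,352,300],down(3.02))],tail=2)
E
```

```text
time 43.3
joint_positions [-0.223  0.57   1.301  0.001  1.261 -1.925]
tool_pos [626.573 -63.256 174.146]
tcp_rot [-3.139  0.009 -3.011]
contact_force [-0.689 -0.032  0.266]
grip_width 36.862929248265935
finger_force 0.0
x5 [-0.109, 0.448, -0.992] [-0.0004, 0.0014, 0.0006]
x3 [-0.006, 0.027, -0.057] [-0.0, 0.0, 0.0]
  -> [631.7  -4.8 300. ]
x5 [0.111, 0.992, -0.0] [-0.0, 0.0, 0.0129]
x5 [0.193, 0.992, -0.0] [-0.0, 0.0, 0.0131]
x5 [0.279, 0.992, -0.0] [-0.0, 0.0, 0.0133]
x3 [0.007, 0.019, -0.0] [-0.0, 0.0, 0.0003]
  -> [545. 352. 300.]
```

Request:
send_rows(offset=[[-0.109,0.448,-0.992],[-0.109,0.448,-0.992],[-0.109,0.448,-0.992],[-0.109,0.448,-0.992],[-0.109,0.448,-0.992]], delta_rot=[[0,0.0014,0.0006],[0,0.0014,0.0006],[0,0.0014,0.0006],[0,0.0014,0.0006],[0,0.0014,0.0006]])

```text
time: 43.92
tool_pos: [629.6, -8.4, 286.7]
tcp_rot: [3.141, -0.011, -3.015]
contact_force: [0.4, -0.4, -0.1]
grip_width: 36.4
finger_force: 0.0
```

```bash
python3 boards.py pics/w9.png; python3 sco.py
python3 - <<'E'
from plan import *
c=optics.get_calibration('wrist'); c={k:(v.tolist() if hasattr(v,'tolist') else v) for k,v in c.items()}; json.dump(c,open('w9.json','w'))
E
```

```text
board_a conf 0.90 xy 612.3 58.9 size 95x51 ang 7.3 deg px 374 197 hue 83.0
board_a conf 0.84 xy 627.6 -66.5 size 96x50 ang 7.3 deg px 270 197 hue 80.0
board_a conf 0.62 xy 617.9 10.6 size 96x49 ang 7.2 deg px 333 197 hue 78.0
  pin [331.6 198.6] 0.97 [619.6   8.2   1. ]
  pin [270.6 200.4] 0.93 [631.3 -66.7   1. ]
  pin [371.5 198.5] 0.57 [613.3  57.4   1. ]
[629.91320846  -8.49313182 287.46434603]
scanner coords [ 37.79  -3.41 287.46] [ 0.3  0.7 -1.1]
```

View pics/w9.png

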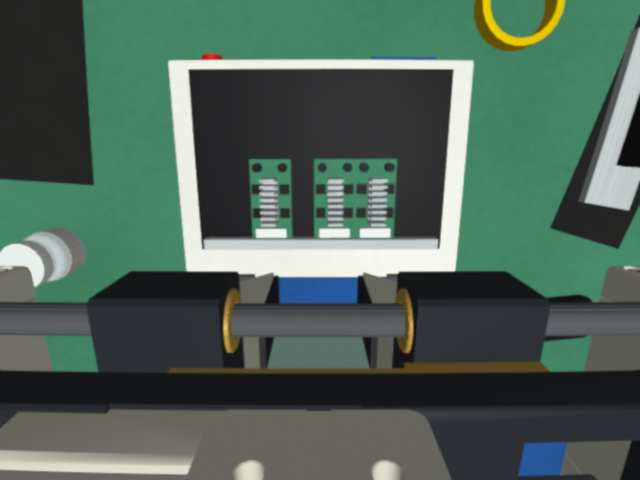

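Request:
send_rows(offset=[[0.111,0.992,0],[0.111,0.992,0],[0.111,0.992,0],[0.111,0.992,0]], delta_rot=[[0,0,0.0129],[0,0,0.0129],[0,0,0.0129],[0,0,0.0129]])

```text
time: 44.58
tool_pos: [602.1, 108.0, 288.7]
tcp_rot: [-3.141, -0.008, -3.095]
contact_force: [0.4, -0.1, -0.6]
grip_width: 36.5
finger_force: 0.0
```

Request:
send_rows(offset=[[0.193,0.992,0],[0.193,0.992,0],[0.193,0.992,0],[0.193,0.992,0]], delta_rot=[[0,0,0.0131],[0,0,0.0131],[0,0,0.0131],[0,0,0.0131]])

```text
time: 45.08
tool_pos: [574.0, 224.9, 288.9]
tcp_rot: [-3.14, -0.007, 3.104]
contact_force: [0.8, -0.6, 0.6]
grip_width: 36.7
finger_force: 0.0
```

Request:
send_rows(offset=[[0.279,0.992,0],[0.279,0.992,0],[0.279,0.992,0],[0.279,0.992,0],[0.279,0.992,0]], delta_rot=[[0,0,0.0133],[0,0,0.0133],[0,0,0.0133],[0,0,0.0133],[0,0,0.0133]])

```text
time: 45.7
tool_pos: [545.3, 344.3, 289.4]
tcp_rot: [-3.139, -0.007, 3.019]
contact_force: [0.7, 0.1, 0.6]
grip_width: 36.6
finger_force: 0.0
```

```bash
python3 boards.py pics/w10.png straightedge; python3 obs.py
```

```text
straightedge conf 0.74 xy 483.3 350.1 size 203x64 ang -2.1 deg px 315 147 hue 93.0
  pin [ 91.5 285.6] 0.69 [616.8  29.9   1. ]
  pin [317.5 150.7] 0.57 [480.7 352.6   1. ]
[544.97884052 345.08994976 289.56202045]
time 45.85
joint_positions [ 0.445  0.547  1.027  0.002  1.574 -1.004]
tool_pos [544.979 345.09  289.562]
tcp_rot [-3.14  -0.007  3.02 ]
contact_force [-0.311 -0.47   0.236]
grip_width 36.51427656417638
finger_force 0.0
```

View pics/w10.png

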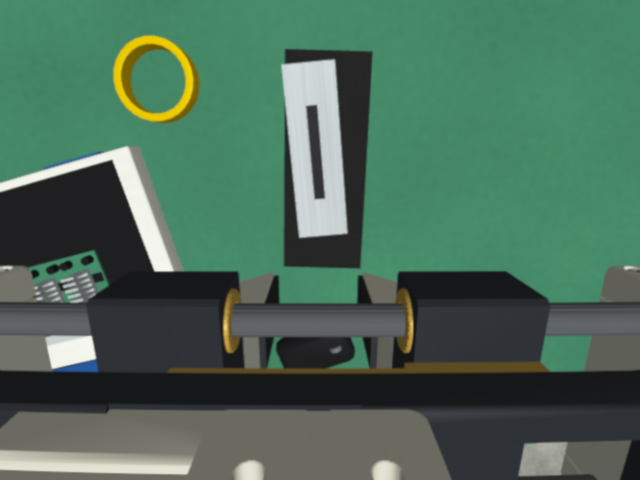

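The first wrist picture shows the three boards on the bed at (270,197), (333,197) and (375,197), all square and level with the fence. The middle one now sits close to the left one, but the row is still valid. The second picture shows the straightedge with corners at (283,66), (335,60), (347,233) and (299,238).

Run:
```python
from plan import *
c=optics.get_calibration('wrist')
P=w([(283,66),(335,60),(347,234),(299,238)],13,c)[:,:2]; print(P.round(1),P.mean(0).round(1))
for a,b in((0,3),(1,2)): d=P[a]-P[b]; print(np.degrees(np.arctan2(d[1],d[0])).round(2),np.linalg.norm(d).round(1))
Q=w([(306,106),(316,104),(326,198),(314,199)],46,c)[:,:2]; print('rib',Q.mean(0).round(1),np.linalg.norm(Q[0]-Q[3]))
# boards
c=json.load(open('w9.json'))
for n,pp in(('b-',[(249,158),(291,158)]),('b0',[(314,158),(355,158)]),('b+',[(356,158),(397,158)])):
    print(n,[(Rz(PHI).T@(v-SC)).round(1).tolist() for v in w(pp,38,c)])
```

```text
[[383.9 325.9]
 [384.9 384.5]
 [584.9 377.1]
 [582.7 317.1]] [484.1 351.1]
177.47 199.0
177.88 200.2
rib [482.8 350.7] 99.21879527213423
b- [[-20.0, -79.0, 38.0], [-19.8, -32.4, 38.0]]
b0 [[-19.8, -6.8, 38.0], [-19.8, 38.7, 38.0]]
b+ [[-19.8, 39.8, 38.0], [-19.8, 85.4, 38.0]]
```

```bash
rm -f cmd.json
python3 - <<'E'
from plan import *
plan([([483.8,351,110],down(3.10)),([483.8,351,22],down(3.10))],tail=2)
E
```

```text
x5 [0.332, -0.007, 0.992] [-0.0002, -0.0007, -0.0084]
x4 [0.172, 0.005, 0.507] [-0.0, -0.0004, -0.0044]
  -> [483.8 351.  110. ]
x4 [0.0, 0.0, 0.733] [-0.0, 0.0, 0.0]
  -> [483.8 351.   22. ]
```

Request:
send_rows(offset=[[0.332,-0.007,0.992],[0.332,-0.007,0.992],[0.332,-0.007,0.992],[0.332,-0.007,0.992]], delta_rot=[[0,-0.0007,-0.0084],[0,-0.0007,-0.0084],[0,-0.0007,-0.0084],[0,-0.0007,-0.0084]])

```text
time: 46.35
tool_pos: [506.4, 350.9, 173.8]
tcp_rot: [3.14, 0.002, 3.074]
contact_force: [0.7, 0.1, 0.4]
grip_width: 36.9
finger_force: 0.0
```

Request:
send_rows(offset=[[0.172,0.005,0.507],[0.172,0.005,0.507],[0.172,0.005,0.507],[0.172,0.005,0.507]], delta_rot=[[0,-0.0004,-0.0044],[0,-0.0004,-0.0044],[0,-0.0004,-0.0044],[0,-0.0004,-0.0044]])

```text
time: 46.85
tool_pos: [485.8, 353.1, 113.0]
tcp_rot: [3.14, 0.005, 3.101]
contact_force: [-0.4, -0.6, -0.1]
grip_width: 36.7
finger_force: 0.0
```

```bash
rm -f cmd.json; python3 obs.py
python3 - <<'E'
from plan import *
plan([([483.8,351,22],down(3.10))],tail=2)
im=cap('wrist','pics/w11.png'); c=optics.get_calibration('wrist')
# dark rib top inside bright bar
print([(np.round(r['uv'],1),round(r['confidence'],2),w(r['uv'],1,c)[0].round(1)) for r in finder.pinpoint('straightedge','wrist')][:2])
for z,u in((46,0),): print(proj([[483.8,351,46]],c))
row=150; print(im[row,260:380,1].tolist())
E
```

```text
time 46.85
joint_positions [ 0.502  0.581  1.465 -0.001  1.09  -1.028]
tool_pos [485.76  353.1   112.979]
tcp_rot [3.14  0.005 3.101]
contact_force [-0.439 -0.596 -0.113]
grip_width 36.69847038926669
finger_force 0.0
x4 [0.019, -0.019, 0.758] [0.0003, 0.0008, 0.0002]
  -> [483.9 351.   22. ]
[(array([310.9, 232.6]), 0.56, array([482.9, 348.5,   1. ]))]
[[313.5116012  249.89024744]]
[136, 137, 137, 136, 137, 138, 138, 148, 179, 203, 209, 210, 210, 211, 212, 213, 214, 215, 215, 214, 212, 211, 212, 214, 216, 216, 215, 214, 214, 214, 213, 214, 214, 214, 214, 215, 214, 211, 209, 208, 206, 205, 206, 208, 210, 213, 215, 215, 214, 212, 211, 210, 209, 208, 209, 212, 212, 210, 209, 209, 210, 210, 209, 208, 207, 207, 206, 207, 208, 209, 210, 209, 206, 204, 205, 208, 211, 212, 213, 212, 211, 210, 211, 213, 213, 214, 215, 215, 212, 209, 209, 211, 210, 188, 127, 64, 39, 38, 37, 38, 38, 37, 38, 38, 38, 39, 38, 38, 38, 37, 37, 37, 37, 37, 38, 37, 36, 37, 36, 37]
```

Request:
send_rows(offset=[[0.019,-0.025,0.3],[0.019,-0.025,0.6],[0.019,-0.025,0.7],[0.019,-0.025,0.758],[0.019,-0.025,0.758]], delta_rot=[[0,0.0008,0],[0,0.0008,0],[0,0.0008,0],[0,0.0008,0],[0,0.0008,0]])

```text
time: 47.58
tool_pos: [481.2, 349.5, 19.6]
tcp_rot: [-3.141, -0.004, 3.102]
contact_force: [-0.3, 1.1, 0.3]
grip_width: 36.5
finger_force: 0.0
```

Request:
send_rows(offset=[[0,0,0],[0,0,0],[0,0,0],[0,0,0]], delta_rot=[[0,0,0],[0,0,0],[0,0,0],[0,0,0]], grip=0)

```text
time: 48.08
tool_pos: [480.8, 349.2, 19.4]
tcp_rot: [-3.14, -0.005, 3.102]
contact_force: [-0.2, -1.9, 4.0]
grip_width: 11.6
finger_force: 30.0
```

```bash
rm -f cmd.json; python3 obs.py
python3 - <<'E'
from plan import *
p,r=cmd(); a=np.pi/2+PHI
plan([([p[0],p[1],140],r,50),(sc([-58,3,140]),down(a))],tail=2)
E
```

```text
time 48.075
joint_positions [ 0.499  0.695  1.553  0.002  0.898 -1.034]
tool_pos [480.808 349.216  19.387]
tcp_rot [-3.14  -0.005  3.102]
contact_force [-0.23  -1.948  3.96 ]
grip_width 11.56781779990216
finger_force 29.99696373939514
x5 [0.005, -0.001, -0.992] [0.0, 0.0, 0.0]
x3 [-0.0, -0.0, -0.013] [0.0, 0.0, 0.0]
  -> [480.8 349.2 140. ]
x5 [-0.185, -0.992, 0.0] [-0.0002, -0.0002, 0.0737]
x6 [-0.751, -0.992, -0.0] [-0.0003, -0.0002, 0.0908]
x5 [-0.759, -0.279, -0.001] [-0.0001, -0.0001, 0.0591]
  -> [534.1 -14.3 140.1]
```

Request:
send_rows(offset=[[0.001,0,-0.3],[0.003,0,-0.7],[0.005,0,-1.0],[0.005,0,-1.0],[0.005,0,-1.0]], delta_rot=[[0,0,0],[0,0,0],[0,0,0],[0,0,0],[0,0,0]])

```text
time: 48.7
tool_pos: [479.6, 348.8, 137.1]
tcp_rot: [-3.139, -0.008, 3.102]
contact_force: [-0.4, -0.4, -3.8]
grip_width: 11.7
finger_force: 30.0
```

Request:
send_rows(offset=[[-0.05,-0.25,0],[-0.1,-0.5,0],[-0.14,-0.75,0],[-0.185,-0.992,0],[-0.185,-0.992,0]], delta_rot=[[0,0,0.0184],[0,0,0.0368],[0,0,0.0552],[0,0,0.0737],[0,0,0.0737]])

```text
time: 49.32
tool_pos: [497.3, 227.4, 136.7]
tcp_rot: [-3.134, -0.007, 2.636]
contact_force: [-0.2, -0.6, -3.5]
grip_width: 11.6
finger_force: 30.0
```

Request:
send_rows(offset=[[-0.15,-0.2,0],[-0.3,-0.4,0],[-0.45,-0.6,0],[-0.6,-0.8,0],[-0.751,-0.992,0],[-0.751,-0.992,0]], delta_rot=[[0,0,0.0182],[0,0,0.0363],[0,0,0.0545],[0,0,0.0726],[0,0,0.0908],[0,0,0.0908]])

```text
time: 50.08
tool_pos: [519.5, 80.8, 137.6]
tcp_rot: [-3.134, -0.003, 2.067]
contact_force: [0.4, 0.1, -4.1]
grip_width: 12.0
finger_force: 30.0
```

Request:
send_rows(offset=[[-0.25,-0.09,0],[-0.5,-0.19,0],[-0.759,-0.279,0],[-0.759,-0.279,0],[-0.759,-0.279,0]], delta_rot=[[0,0,0.0197],[0,0,0.0394],[0,0,0.0591],[0,0,0.0591],[0,0,0.0591]])

```text
time: 50.7
tool_pos: [533.4, -13.0, 138.2]
tcp_rot: [-3.135, -0.001, 1.7]
contact_force: [0.1, -0.0, -3.3]
grip_width: 11.6
finger_force: 30.0
```

```bash
rm -f cmd.json; python3 obs.py; python3 sco.py
python3 - <<'E'
from plan import *
a=np.pi/2+PHI
plan([(sc([-58,3,80]),down(a)),(sc([-58,3,53]),down(a))],tail=2)
from boards import boards
cap('wrist','pics/w12.png')
for o in boards('wrist',38): print('conf %.2f xy %.1f %.1f size %.0fx%.0f ang %.1f'%o[:6],(Rz(PHI).T@(np.r_[o[1:3],0]-SC)).round(1),o[6])
E
```

```text
time 50.7
joint_positions [-0.167  0.448  1.622 -0.002  1.078 -0.295]
tool_pos [533.362 -12.954 138.238]
tcp_rot [-3.135 -0.001  1.7  ]
contact_force [ 0.093 -0.011 -3.292]
grip_width 11.606076820164457
finger_force 29.99496281147003
scanner coords [-58.55   4.4  138.24] [ 0.1 -0.  -3.3]
x4 [-0.012, 0.008, 0.485] [-0.0011, -0.0001, 0.0003]
  -> [534.1 -14.3  80. ]
x3 [0.0, 0.0, 0.225] [-0.0, -0.0, 0.0]
  -> [534.1 -14.3  53. ]
conf 0.96 xy 358.1 -132.5 size 65x33 ang 8.6 [-247.5  -92.     0. ] [ 86.21355499 357.53069054]
conf 0.86 xy 614.4 55.2 size 85x47 ang 7.1 [30.5 61.7  0. ] [442.77671268 162.64314928]
conf 0.68 xy 620.1 9.6 size 84x48 ang 7.4 [30.3 15.8  0. ] [437.23607889 226.24651972]
```

View pics/w12.png

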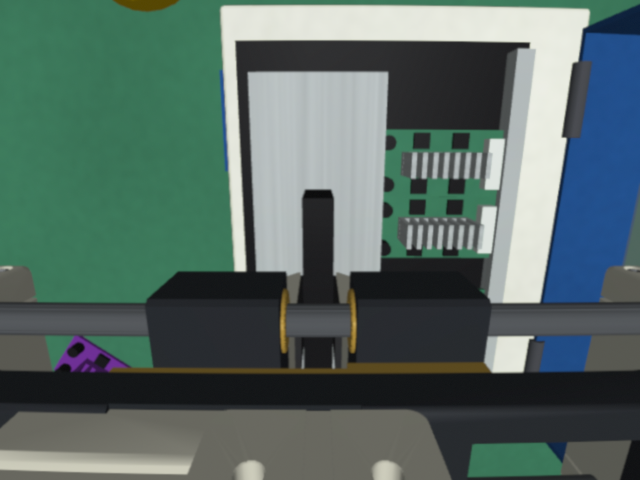

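The wrist picture shows the held straightedge at (317,170), clear in front of the boards at (443,163) and (437,226). Lowering now.

Request:
send_rows(offset=[[0,0.004,0.25],[0,0.004,0.485],[0,0.004,0.6],[0,0.004,0.68],[0,0.004,0.7],[0,0.004,0.72],[0,0.004,0.72]], delta_rot=[[-0.0011,0,0.0003],[-0.0011,0,0.0003],[-0.0011,0,0.0003],[-0.0011,0,0.0003],[-0.0011,0,0.0003],[-0.0011,0,0.0003],[-0.0011,0,0.0003]])

```text
time: 51.68
tool_pos: [534.2, -14.4, 53.1]
tcp_rot: [3.139, 0.001, 1.695]
contact_force: [-0.3, -0.5, -2.8]
grip_width: 11.6
finger_force: 30.0
```

```bash
python3 obs.py; python3 sco.py
```

```text
time 51.675
joint_positions [-0.17   0.559  1.714 -0.     0.866 -0.295]
tool_pos [534.172 -14.372  53.07 ]
tcp_rot [3.139 0.001 1.695]
contact_force [-0.34  -0.531 -2.844]
grip_width 11.609116152528955
finger_force 29.99502718448639
scanner coords [-57.93   2.89  53.07] [-0.3 -0.5 -2.8]
```

Request:
send_rows(offset=[[0,0,0.02],[0,0,0.03],[0,0,0.038],[0,0,0.038]], delta_rot=[[0,0,0],[0,0,0],[0,0,0],[0,0,0]])

```text
time: 52.18
tool_pos: [534.2, -14.4, 49.4]
tcp_rot: [3.139, 0.001, 1.695]
contact_force: [-2.3, -0.3, 8.8]
grip_width: 11.8
finger_force: 30.0
```

Request:
send_rows(offset=[[0,0.015,0],[0,0.03,0],[0,0.045,0],[0,0.045,0]], delta_rot=[[0,0,0],[0,0,0],[0,0,0],[0,0,0]])

```text
time: 52.68
tool_pos: [537.2, -13.9, 49.4]
tcp_rot: [-3.139, 0.0, 1.696]
contact_force: [-12.7, -2.5, 14.4]
grip_width: 11.9
finger_force: 30.0
```

```bash
python3 obs.py; python3 sco.py
```

```text
time 52.675
joint_positions [-0.168  0.571  1.704 -0.001  0.868 -0.292]
tool_pos [537.234 -13.855  49.367]
tcp_rot [-3.139  0.     1.696]
contact_force [-12.685  -2.525  14.387]
grip_width 11.858085763185978
finger_force 30.00449001789093
scanner coords [-54.83   3.01  49.37] [-12.7  -2.5  14.4]
```

Request:
send_rows(offset=[[0,0,-0.01],[0,0,-0.01],[0,0.01,-0.01],[0,0.01,-0.01]], delta_rot=[[0,0,0],[0,0,0],[0,0,0],[0,0,0]])

```text
time: 53.18
tool_pos: [540.2, -13.5, 49.4]
tcp_rot: [3.141, 0.0, 1.695]
contact_force: [-4.7, -1.4, 4.9]
grip_width: 11.9
finger_force: 30.0
```

Request:
send_rows(offset=[[0,0.01,0],[0,0.01,0],[0,0.02,0],[0,0.02,0]], delta_rot=[[0,0,0],[0,0,0],[0,0,0],[0,0,0]])

```text
time: 53.68
tool_pos: [541.2, -13.2, 49.4]
tcp_rot: [-3.14, 0.0, 1.696]
contact_force: [-8.5, -1.4, 8.5]
grip_width: 11.7
finger_force: 30.0
```

```bash
python3 obs.py; python3 sco.py
```

```text
time 53.675
joint_positions [-0.166  0.577  1.693 -0.001  0.874 -0.29 ]
tool_pos [541.226 -13.238  49.372]
tcp_rot [-3.14   0.     1.696]
contact_force [-8.474 -1.388  8.519]
grip_width 11.660441802747648
finger_force 30.000881552696228
scanner coords [-50.79   3.12  49.37] [-8.5 -1.4  8.5]
```

Request:
send_rows(offset=[[0,0,-0.006],[0,0,-0.006],[0,0.01,-0.006],[0,0.01,-0.006]], delta_rot=[[0,0,0],[0,0,0],[0,0,0],[0,0,0]])

```text
time: 54.18
tool_pos: [541.4, -13.2, 49.5]
tcp_rot: [-3.137, -0.0, 1.696]
contact_force: [-11.3, -2.8, 6.5]
grip_width: 11.9
finger_force: 30.0
```

Request:
send_rows(offset=[[0,0.01,0],[0,0.01,0],[0,0.01,0]], delta_rot=[[0,0,0],[0,0,0],[0,0,0]])

```text
time: 54.55
tool_pos: [541.4, -13.1, 49.5]
tcp_rot: [-3.135, -0.0, 1.696]
contact_force: [-14.8, -4.5, 10.5]
grip_width: 11.9
finger_force: 30.0
```

```bash
python3 obs.py; python3 sco.py
python3 - <<'E'
from plan import *
im=cap('wrist','pics/w13.png')[:,:,::-1]; cv2.imwrite('pics/w13c.png',cv2.resize(im[20:290,200:560],(800,600),interpolation=cv2.INTER_CUBIC))
E
```

```text
time 54.55
joint_positions [-0.165  0.579  1.688 -0.002  0.882 -0.289]
tool_pos [541.443 -13.123  49.532]
tcp_rot [-3.135 -0.     1.696]
contact_force [-14.782  -4.46   10.527]
grip_width 11.875255318625433
finger_force 29.999860525131226
scanner coords [-50.56   3.21  49.53] [-14.8  -4.5  10.5]
```

View pics/w13c.png

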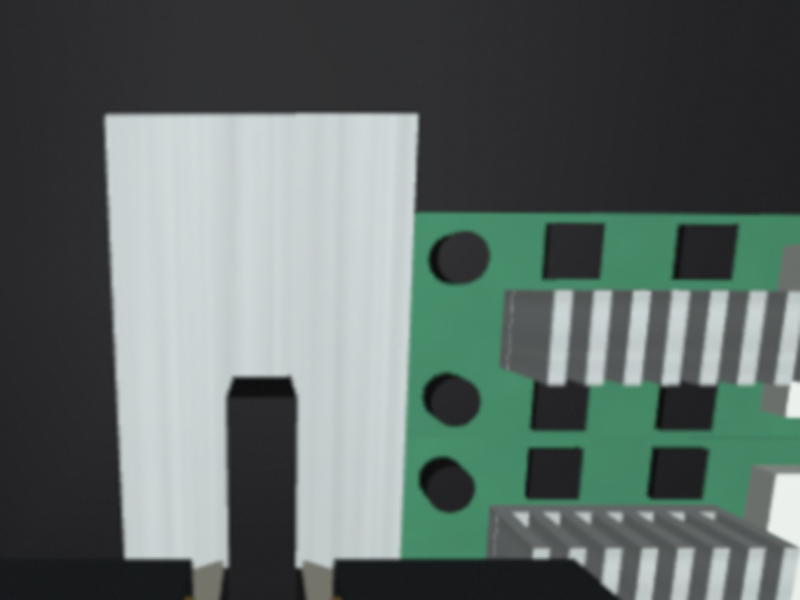

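The crop shows the straightedge's edge at x about 410 flush against both visible boards. Relieve the load, release and rise.

Request:
send_rows(offset=[[0,-0.016,-0.004],[0,-0.016,-0.004]], delta_rot=[[0,0,0],[0,0,0]])

```text
time: 54.85
tool_pos: [541.4, -13.1, 49.6]
tcp_rot: [-3.139, -0.0, 1.696]
contact_force: [-7.2, -1.9, 1.2]
grip_width: 11.7
finger_force: 30.0
```

Request:
send_rows(offset=[[0,0,0],[0,0,0],[0,0,0],[0,0,-0.05],[0,0,-0.3],[0,0,-0.7],[0,0,-1.0],[0,0,-1.0]], delta_rot=[[0,0,0],[0,0,0],[0,0,0],[0,0,0],[0,0,0],[0,0,0],[0,0,0],[0,0,0]], grip=0.4)

```text
time: 55.85
tool_pos: [545.0, -13.3, 174.1]
tcp_rot: [3.133, 0.003, 1.696]
contact_force: [0.2, 0.2, -0.6]
grip_width: 36.5
finger_force: 0.0
```

```bash
rm -f cmd.json; python3 obs.py
python3 - <<'E'
from plan import *
plan([(sc([-10,-70,300]),down(np.pi/2+PHI)),(sc([60,0,342]),down(np.pi/2+PHI)),(bar(1.6)+[0,0,55],down(np.pi/2+PHI))],tail=1)
E
```

```text
time 55.85
joint_positions [-0.165  0.421  1.557 -0.     1.155 -0.29 ]
tool_pos [545.025 -13.275 174.099]
tcp_rot [3.133 0.003 1.696]
contact_force [ 0.164  0.186 -0.63 ]
grip_width 36.47333315205555
finger_force 0.0
x4 [-0.576, 0.303, -0.992] [0.0013, 0.0004, -0.0003]
x2 [-0.031, 0.015, -0.053] [0.0001, 0.0, -0.0001]
  -> [590.9 -80.6 300. ]
x3 [0.583, 0.584, -0.35] [-0.0, 0.0, 0.0]
  -> [651.5  -2.3 342. ]
x3 [0.0, 0.857, -0.099] [-0.0, 0.0, 0.0]
  -> [753.6  10.7 353.8]
```

Request:
send_rows(offset=[[-0.576,0.303,-0.992],[-0.576,0.303,-0.992],[-0.576,0.303,-0.992],[-0.576,0.303,-0.992],[-0.576,0.303,-0.992]], delta_rot=[[0.0013,0.0004,-0.0003],[0.0013,0.0004,-0.0003],[0.0013,0.0004,-0.0003],[0.0013,0.0004,-0.0003],[0.0013,0.0004,-0.0003]])

```text
time: 56.48
tool_pos: [586.8, -76.5, 287.8]
tcp_rot: [-3.132, -0.003, 1.698]
contact_force: [0.2, -0.7, 0.2]
grip_width: 36.4
finger_force: 0.0
```

```bash
python3 boards.py pics/w14.png board_a straightedge; python3 sco.py
```

```text
board_a conf 0.81 xy 611.2 58.9 size 99x51 ang 7.2 deg px 355 91 hue 90.0
board_a conf 0.77 xy 627.3 -66.4 size 98x53 ang 7.3 deg px 353 201 hue 81.0
board_a conf 0.63 xy 617.9 10.1 size 96x50 ang 7.1 deg px 354 135 hue 83.0
  pin [356.   91.8] 0.96 [612.5  60.2   1. ]
  pin [353.  202.3] 0.89 [628.3 -68.1   1. ]
  pin [351.9 134.7] 0.73 [614.9  11.9   1. ]
  pin [135.5 256.3] 0.69 [ 356.8 -174.3    1. ]
straightedge conf 0.97 xy 539.2 -13.8 size 216x67 ang -82.9 deg px 285 141 hue 94.0
  pin [288.2 146.6] 0.66 [541.6 -11.6   1. ]
[587.25244191 -76.61575924 288.94298286]
scanner coords [-13.16 -65.58 288.94] [-0.7  0.6  0.6]
```

View pics/w14.png

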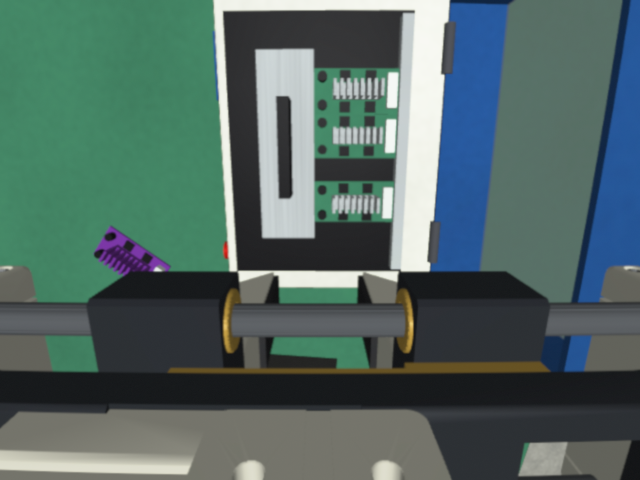

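The picture shows the straightedge at (285,145) flush against all three boards at (355,91), (354,135) and (353,201), with each board against the fence. Next I'll close the cover.

```bash
rm -f cmd.json
python3 - <<'E'
from plan import *
F=down(np.pi/2+PHI)
plan([([651,-2,345],F),([755.5,8,343],F),([755.5,8,288],F)],tail=2)
E
```

```text
x5 [0.551, 0.602, -0.471] [-0.0013, -0.0004, 0.0]
  -> [651.   -2.  345.1]
x4 [-0.028, 0.874, 0.017] [0.0, -0.0, 0.0]
  -> [755.5   8.  343. ]
x4 [-0.0, 0.0, 0.459] [0.0, -0.0, 0.0]
  -> [755.5   8.  288. ]
```

Request:
send_rows(offset=[[0.551,0.602,-0.471],[0.551,0.602,-0.471],[0.551,0.602,-0.471],[0.551,0.602,-0.471],[0.551,0.602,-0.471]], delta_rot=[[-0.0013,0,0],[-0.0013,0,0],[-0.0013,0,0],[-0.0013,0,0],[-0.0013,0,0]])

```text
time: 57.35
tool_pos: [650.5, -3.4, 345.0]
tcp_rot: [-3.141, -0.002, 1.696]
contact_force: [-1.4, 0.3, -1.1]
grip_width: 36.4
finger_force: 0.0
```

Request:
send_rows(offset=[[-0.028,0.874,0.017],[-0.028,0.874,0.017],[-0.028,0.874,0.017],[-0.028,0.874,0.017]], delta_rot=[[0,0,0],[0,0,0],[0,0,0],[0,0,0]])

```text
time: 57.85
tool_pos: [756.0, 6.4, 341.8]
tcp_rot: [-3.14, -0.002, 1.696]
contact_force: [-0.2, 0.4, 0.3]
grip_width: 36.8
finger_force: 0.0
```

```bash
rm -f cmd.json; python3 obs.py
python3 - <<'E'
from plan import *
cap('wrist','pics/w15.png'); c=optics.get_calibration('wrist')
print([(np.array(r['uv']).round(1),round(r['confidence'],2)) for r in finder.pinpoint('cover_handle','wrist')][:3], proj([bar(1.6),bar(1.65),[755.9,8.1,301.2]],c))
plan([([755.5,8,288],down(np.pi/2+PHI))],tail=2)
E
```

```text
time 57.85
joint_positions [-0.094  0.868  0.289  0.002  1.986 -0.218]
tool_pos [756.006   6.385 341.786]
tcp_rot [-3.14  -0.002  1.696]
contact_force [-0.244  0.414  0.253]
grip_width 36.80385316754186
finger_force 0.0
[(array([319.7, 257.3]), 0.55)] [[313.6770782  258.35721609]
 [336.11630789 257.08316637]
 [317.05304626 264.26059613]]
x4 [0.009, 0.003, 0.47] [0.0002, -0.0003, -0.0002]
  -> [755.5   7.9 287.9]
```

Handle detected at (320,257), where expected (317,264). Descend and grip.

Request:
send_rows(offset=[[0.009,0.003,0.2],[0.009,0.003,0.4],[0.009,0.003,0.455],[0.009,0.003,0.455]], delta_rot=[[0,0,0],[0,0,0],[0,0,0],[0,0,0]])

```text
time: 58.45
tool_pos: [755.7, 8.5, 290.7]
tcp_rot: [3.139, -0.002, 1.697]
contact_force: [0.2, 0.5, 1.1]
grip_width: 36.5
finger_force: 0.0
```

Request:
send_rows(offset=[[0,0,0],[0,0,0],[0,0,0],[0,0,0]], delta_rot=[[0,0,0],[0,0,0],[0,0,0],[0,0,0]], grip=0)

```text
time: 58.95
tool_pos: [756.2, 8.6, 289.6]
tcp_rot: [3.14, -0.002, 1.697]
contact_force: [0.6, -0.1, 1.4]
grip_width: 9.8
finger_force: 30.0
```

```bash
python3 obs.py
python3 - <<'E'
from arc import *
p=get_obs()['tool_pos']
from scipy.optimize import minimize_scalar
e=np.array([1.7,-1.5,1.1])
q=minimize_scalar(lambda q:np.linalg.norm((bar(q)+e-[0,0,14]-p)[:2]),bounds=(1.4,1.75),method='bounded').x; print('q',q,bar(q)-p)
rm=os.path.exists('cmd.json') and os.remove('cmd.json')
arc(q,[1.4,1.2,1.0,.8],lambda q:0,depth=14)
E
```

```text
time 58.95
joint_positions [-0.091  0.824  0.517  0.002  1.799 -0.217]
tool_pos [756.165   8.641 289.611]
tcp_rot [ 3.14  -0.002  1.697]
contact_force [ 0.56  -0.078  1.448]
grip_width 9.772860474408379
finger_force 30.00032901763916
q 1.603071838083904 [-1.78826217  2.19195555  9.11931067]
e [ 1.8 -2.2  4.9]
[[-0.0, -0.065, -0.01], [-0.0, -0.13, -0.018], [-0.0, -0.196, -0.024], [-0.0, -0.262, -0.028], [-0.0, -0.327, -0.03], [-0.0, -0.393, -0.03], [-0.0, -0.459, -0.028], [-0.0, -0.459, -0.028]] [[0.0003, -0.0003, -0.0001], [0.0003, -0.0003, -0.0001], [0.0003, -0.0003, -0.0001], [0.0003, -0.0003, -0.0001], [0.0003, -0.0003, -0.0001], [0.0003, -0.0003, -0.0001], [0.0003, -0.0003, -0.0001], [0.0003, -0.0003, -0.0001]]
  -> 1.4 [701.5   1.7 292.9]
[[-0.0, -0.065, 0.003], [-0.0, -0.129, 0.009], [-0.0, -0.194, 0.016], [-0.0, -0.258, 0.025], [-0.0, -0.322, 0.036], [-0.0, -0.385, 0.049], [-0.0, -0.449, 0.064], [-0.0, -0.449, 0.064]] [[0.0, 0.0, 0.0], [0.0, 0.0, 0.0], [0.0, 0.0, 0.0], [0.0, 0.0, 0.0], [0.0, 0.0, 0.0], [0.0, 0.0, 0.0], [0.0, 0.0, 0.0], [0.0, 0.0, 0.0]]
  -> 1.2 [648.1  -5.1 285.2]
[[-0.0, -0.062, 0.016], [-0.0, -0.124, 0.034], [-0.0, -0.186, 0.054], [-0.0, -0.247, 0.076], [-0.0, -0.308, 0.1], [-0.0, -0.367, 0.125], [-0.0, -0.426, 0.152], [-0.0, -0.426, 0.152]] [[0.0, 0.0, 0.0], [0.0, 0.0, 0.0], [0.0, 0.0, 0.0], [0.0, 0.0, 0.0], [0.0, 0.0, 0.0], [0.0, 0.0, 0.0], [0.0, 0.0, 0.0], [0.0, 0.0, 0.0]]
  -> 1.0 [597.4 -11.6 266.9]
[[-0.0, -0.059, 0.028], [-0.0, -0.116, 0.058], [-0.0, -0.172, 0.09], [-0.0, -0.228, 0.124], [-0.0, -0.282, 0.159], [-0.0, -0.336, 0.195], [-0.0, -0.388, 0.233], [-0.0, -0.388, 0.233]] [[0.0, 0.0, 0.0], [0.0, 0.0, 0.0], [0.0, 0.0, 0.0], [0.0, 0.0, 0.0], [0.0, 0.0, 0.0], [0.0, 0.0, 0.0], [0.0, 0.0, 0.0], [0.0, 0.0, 0.0]]
  -> 0.8 [551.2 -17.5 239. ]
```

Request:
send_rows(offset=[[0,-0.065,-0.01],[0,-0.13,-0.018],[0,-0.196,-0.024],[0,-0.262,-0.028],[0,-0.327,-0.03],[0,-0.393,-0.03],[0,-0.459,-0.028],[0,-0.459,-0.028]], delta_rot=[[0,0,0],[0,0,0],[0,0,0],[0,0,0],[0,0,0],[0,0,0],[0,0,0],[0,0,0]])

```text
time: 59.95
tool_pos: [701.3, 1.7, 293.9]
tcp_rot: [3.138, -0.002, 1.697]
contact_force: [0.9, 0.3, 6.4]
grip_width: 10.1
finger_force: 30.0
```

Request:
send_rows(offset=[[0,-0.065,0.003],[0,-0.129,0.009],[0,-0.194,0.016],[0,-0.258,0.025],[0,-0.322,0.036],[0,-0.385,0.049],[0,-0.449,0.064],[0,-0.449,0.064]], delta_rot=[[0,0,0],[0,0,0],[0,0,0],[0,0,0],[0,0,0],[0,0,0],[0,0,0],[0,0,0]])

```text
time: 60.95
tool_pos: [647.4, -5.1, 285.4]
tcp_rot: [3.141, -0.002, 1.697]
contact_force: [-1.6, 0.4, 7.0]
grip_width: 10.1
finger_force: 30.0
```

```bash
python3 obs.py; rm -f cmd.json
python3 - <<'E'
from arc import *
arc(1.2,[1.0,.8,.6],lambda q:min(.1,max(0,.8-q)),depth=14)
E
```

```text
time 60.95
joint_positions [-0.127  0.548  1.036  0.002  1.557 -0.254]
tool_pos [647.449  -5.109 285.407]
tcp_rot [ 3.141 -0.002  1.697]
contact_force [-1.635  0.371  7.04 ]
grip_width 10.058585718737627
finger_force 30.002624988555908
e [ 1.1 -2.1  5.1]
[[-0.0, -0.063, 0.016], [-0.0, -0.125, 0.035], [-0.0, -0.187, 0.054], [-0.0, -0.248, 0.076], [-0.0, -0.308, 0.1], [-0.0, -0.368, 0.125], [-0.001, -0.427, 0.152], [-0.001, -0.427, 0.152]] [[0.0001, -0.0003, -0.0001], [0.0001, -0.0003, -0.0001], [0.0001, -0.0003, -0.0001], [0.0001, -0.0003, -0.0001], [0.0001, -0.0003, -0.0001], [0.0001, -0.0003, -0.0001], [0.0001, -0.0003, -0.0001], [0.0001, -0.0003, -0.0001]]
  -> 1.0 [596.6 -11.6 267.1]
[[0.0, -0.058, 0.028], [0.0, -0.115, 0.058], [0.0, -0.172, 0.09], [0.0, -0.227, 0.123], [0.0, -0.282, 0.158], [0.0, -0.336, 0.195], [0.0, -0.388, 0.233], [0.0, -0.388, 0.233]] [[0.0, -0.0, 0.0], [0.0, -0.0, 0.0], [0.0, -0.0, 0.0], [0.0, -0.0, 0.0], [0.0, -0.0, 0.0], [0.0, -0.0, 0.0], [0.0, -0.0, 0.0], [0.0, -0.0, 0.0]]
  -> 0.8 [550.5 -17.5 239.2]
[[0.0, -0.048, 0.04], [0.0, -0.095, 0.08], [0.0, -0.141, 0.123], [0.0, -0.187, 0.166], [0.0, -0.233, 0.211], [0.0, -0.279, 0.258], [0.0, -0.322, 0.306], [0.0, -0.322, 0.306]] [[-0.0045, -0.0, 0.0], [-0.0091, -0.0, 0.0], [-0.0136, -0.0, 0.0], [-0.0159, -0.0, 0.0], [-0.0159, -0.0, 0.0], [-0.0159, -0.0, 0.0], [-0.0159, -0.0, 0.0], [-0.0159, -0.0, 0.0]]
  -> 0.6 [512.1 -22.4 202.4]
```

Request:
send_rows(offset=[[0,-0.063,0.016],[0,-0.125,0.035],[0,-0.187,0.054],[0,-0.248,0.076],[0,-0.308,0.1],[0,-0.368,0.125],[0,-0.427,0.152],[0,-0.427,0.152]], delta_rot=[[0,-0.0003,0],[0,-0.0003,0],[0,-0.0003,0],[0,-0.0003,0],[0,-0.0003,0],[0,-0.0003,0],[0,-0.0003,0],[0,-0.0003,0]])

```text
time: 61.95
tool_pos: [596.4, -11.7, 266.4]
tcp_rot: [-3.141, -0.0, 1.697]
contact_force: [-2.4, -1.4, 5.0]
grip_width: 9.9
finger_force: 30.0
```

Request:
send_rows(offset=[[0,-0.058,0.028],[0,-0.115,0.058],[0,-0.172,0.09],[0,-0.227,0.123],[0,-0.282,0.158],[0,-0.336,0.195],[0,-0.388,0.233],[0,-0.388,0.233]], delta_rot=[[0,0,0],[0,0,0],[0,0,0],[0,0,0],[0,0,0],[0,0,0],[0,0,0],[0,0,0]])

```text
time: 62.95
tool_pos: [549.8, -17.6, 237.5]
tcp_rot: [-3.14, -0.0, 1.697]
contact_force: [-1.9, -1.8, -1.0]
grip_width: 9.8
finger_force: 30.0
```

Request:
send_rows(offset=[[0,-0.048,0.04],[0,-0.095,0.08],[0,-0.141,0.123],[0,-0.187,0.166],[0,-0.233,0.211],[0,-0.279,0.258],[0,-0.322,0.306],[0,-0.322,0.306]], delta_rot=[[-0.0045,0,0],[-0.0091,0,0],[-0.0136,0,0],[-0.0159,0,0],[-0.0159,0,0],[-0.0159,0,0],[-0.0159,0,0],[-0.0159,0,0]])

```text
time: 63.95
tool_pos: [511.4, -22.4, 200.8]
tcp_rot: [3.044, -0.0, 1.697]
contact_force: [-4.2, -2.7, 0.7]
grip_width: 9.8
finger_force: 30.0
```

```bash
python3 obs.py; rm -f cmd.json
python3 - <<'E'
from arc import *
arc(.6,[.4,.2,.03],lambda q:.1,depth=14)
E
```

```text
time 63.95
joint_positions [-0.214  0.288  1.683  0.037  1.078 -0.357]
tool_pos [511.379 -22.433 200.819]
tcp_rot [ 3.044 -0.     1.697]
contact_force [-4.196 -2.738  0.658]
grip_width 9.826406136782627
finger_force 30.001872181892395
e [ 0.4 -2.2  3.4]
[[-0.0, -0.047, 0.045], [-0.0, -0.093, 0.09], [-0.0, -0.137, 0.138], [-0.0, -0.18, 0.186], [-0.0, -0.222, 0.236], [-0.0, -0.262, 0.287], [-0.0, -0.301, 0.339], [-0.0, -0.301, 0.339]] [[-0.0004, -0.0001, -0.0001], [-0.0004, -0.0001, -0.0001], [-0.0004, -0.0001, -0.0001], [-0.0004, -0.0001, -0.0001], [-0.0004, -0.0001, -0.0001], [-0.0004, -0.0001, -0.0001], [-0.0004, -0.0001, -0.0001], [-0.0004, -0.0001, -0.0001]]
  -> 0.4 [479.7 -26.4 156.8]
[[-0.0, -0.037, 0.053], [-0.0, -0.073, 0.107], [-0.0, -0.108, 0.162], [-0.0, -0.14, 0.217], [-0.0, -0.171, 0.274], [-0.0, -0.201, 0.332], [-0.0, -0.229, 0.391], [-0.0, -0.229, 0.391]] [[0.0, 0.0, 0.0], [0.0, 0.0, 0.0], [0.0, 0.0, 0.0], [0.0, 0.0, 0.0], [0.0, 0.0, 0.0], [0.0, 0.0, 0.0], [0.0, 0.0, 0.0], [0.0, 0.0, 0.0]]
  -> 0.2 [457.2 -29.3 107.4]
[[-0.0, -0.022, 0.05], [-0.0, -0.043, 0.101], [-0.0, -0.063, 0.152], [-0.0, -0.081, 0.204], [-0.0, -0.099, 0.256], [-0.0, -0.115, 0.309], [-0.0, -0.13, 0.362], [-0.0, -0.13, 0.362]] [[0.0, 0.0, 0.0], [0.0, 0.0, 0.0], [0.0, 0.0, 0.0], [0.0, 0.0, 0.0], [0.0, 0.0, 0.0], [0.0, 0.0, 0.0], [0.0, 0.0, 0.0], [0.0, 0.0, 0.0]]
  -> 0.03 [446.1 -30.8  62.6]
```

Request:
send_rows(offset=[[0,-0.047,0.045],[0,-0.093,0.09],[0,-0.137,0.138],[0,-0.18,0.186],[0,-0.222,0.236],[0,-0.262,0.287],[0,-0.301,0.339],[0,-0.301,0.339]], delta_rot=[[0,0,0],[0,0,0],[0,0,0],[0,0,0],[0,0,0],[0,0,0],[0,0,0],[0,0,0]])

```text
time: 64.95
tool_pos: [479.7, -26.4, 156.5]
tcp_rot: [3.044, -0.0, 1.697]
contact_force: [-4.2, -4.3, 0.4]
grip_width: 10.0
finger_force: 30.0
```

Request:
send_rows(offset=[[0,-0.037,0.053],[0,-0.073,0.107],[0,-0.108,0.162],[0,-0.14,0.217],[0,-0.171,0.274],[0,-0.201,0.332],[0,-0.229,0.391],[0,-0.229,0.391]], delta_rot=[[0,0,0],[0,0,0],[0,0,0],[0,0,0],[0,0,0],[0,0,0],[0,0,0],[0,0,0]])

```text
time: 65.95
tool_pos: [457.3, -29.3, 106.8]
tcp_rot: [3.044, -0.001, 1.698]
contact_force: [-3.2, -6.0, -2.9]
grip_width: 9.8
finger_force: 30.0
```

```bash
python3 obs.py; rm -f cmd.json
python3 - <<'E'
from arc import *
arc(.2,[.03],lambda q:.1,depth=14)
E
```

```text
time 65.95
joint_positions [-0.258  0.322  1.947  0.053  0.783 -0.42 ]
tool_pos [457.269 -29.269 106.849]
tcp_rot [ 3.044 -0.001  1.698]
contact_force [-3.21  -6.006 -2.895]
grip_width 9.778874360127496
finger_force 30.001762211322784
e [ 0.4 -2.1  2.8]
[[-0.0, -0.022, 0.05], [-0.0, -0.043, 0.101], [-0.0, -0.063, 0.153], [-0.0, -0.081, 0.205], [-0.0, -0.098, 0.257], [-0.0, -0.114, 0.31], [-0.0, -0.129, 0.363], [-0.0, -0.129, 0.363]] [[-0.0004, -0.0001, -0.0001], [-0.0004, -0.0001, -0.0001], [-0.0004, -0.0001, -0.0001], [-0.0004, -0.0001, -0.0001], [-0.0004, -0.0001, -0.0001], [-0.0004, -0.0001, -0.0001], [-0.0004, -0.0001, -0.0001], [-0.0004, -0.0001, -0.0001]]
  -> 0.03 [446.2 -30.7  62. ]
```

Request:
send_rows(offset=[[0,-0.022,0.05],[0,-0.043,0.101],[0,-0.063,0.153],[0,-0.081,0.205],[0,-0.098,0.257],[0,-0.114,0.31],[0,-0.129,0.363],[0,-0.129,0.363]], delta_rot=[[0,0,0],[0,0,0],[0,0,0],[0,0,0],[0,0,0],[0,0,0],[0,0,0],[0,0,0]])

```text
time: 66.95
tool_pos: [445.9, -30.7, 61.8]
tcp_rot: [3.045, -0.001, 1.698]
contact_force: [-3.9, -7.2, -3.8]
grip_width: 9.7
finger_force: 30.0
```

Request:
send_rows(offset=[[0,-0.004,0.02],[0,-0.008,0.04],[0,-0.012,0.055],[0,-0.012,0.055]], delta_rot=[[0,0,0],[0,0,0],[0,0,0],[0,0,0]])

```text
time: 67.45
tool_pos: [444.9, -30.8, 55.4]
tcp_rot: [3.046, -0.001, 1.698]
contact_force: [-7.8, -8.0, -0.5]
grip_width: 10.3
finger_force: 30.0
```

```bash
python3 obs.py; python3 sco.py
```

```text
time 67.45
joint_positions [-0.269  0.398  2.031  0.065  0.625 -0.447]
tool_pos [444.934 -30.79   55.365]
tcp_rot [ 3.046 -0.001  1.698]
contact_force [-7.793 -7.975 -0.458]
grip_width 10.292741325828365
finger_force 30.001689791679382
scanner coords [-148.53   -2.09   55.37] [-7.8 -8.  -0.5]
```

Request:
send_rows(offset=[[0,0,0.012],[0,0,0.024],[0,0,0.024]], delta_rot=[[0,0,0],[0,0,0],[0,0,0]])

```text
time: 67.82
tool_pos: [444.6, -30.8, 52.4]
tcp_rot: [3.047, -0.001, 1.698]
contact_force: [-9.0, -9.8, 1.7]
grip_width: 9.9
finger_force: 30.0
```

Request:
send_rows(offset=[[0,0,0.012],[0,0,0.016],[0,0,0.016]], delta_rot=[[0,0,0],[0,0,0],[0,0,0]])

```text
time: 68.2
tool_pos: [444.3, -30.8, 50.4]
tcp_rot: [3.048, -0.001, 1.698]
contact_force: [-10.6, -10.5, 2.5]
grip_width: 10.0
finger_force: 30.0
```

Request:
send_rows(offset=[[0,0,0.01],[0,0,0.016],[0,0,0.016]], delta_rot=[[0,0,0],[0,0,0],[0,0,0]])

```text
time: 68.58
tool_pos: [444.3, -30.8, 49.6]
tcp_rot: [3.047, -0.001, 1.699]
contact_force: [-16.7, -10.1, 20.1]
grip_width: 10.0
finger_force: 30.0
```

Request:
send_rows(offset=[[0,0,0.01],[0,0,0.016],[0,0,0.016]], delta_rot=[[0,0,0],[0,0,0],[0,0,0]])

```text
time: 68.95
tool_pos: [444.4, -30.8, 49.2]
tcp_rot: [3.047, -0.001, 1.699]
contact_force: [-25.2, -10.4, 42.9]
grip_width: 9.9
finger_force: 30.0
```

Run:
```python
from plan import *
s=cap('scene','pics/s16.png')[:,:,::-1]; t=cap('top','pics/t16.png')[:,:,::-1]
f=lambda i,a,b,c,d:cv2.resize(i[b:d,a:c],(400,400),interpolation=cv2.INTER_CUBIC)
cv2.imwrite('pics/m16.png',np.hstack([f(s,270,130,460,320),f(t,190,130,370,310)]))
```

```text
(no output)
```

View pics/m16.png

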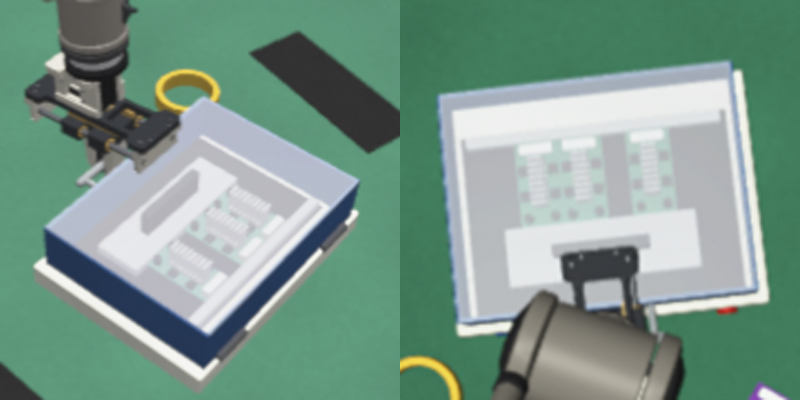

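The picture shows the cover fully down, with the boards and straightedge in line under it. Relieve the force, release and withdraw.

Request:
send_rows(offset=[[0,0.006,-0.016],[0,0.006,-0.02],[0,0.006,-0.02]], delta_rot=[[0,0,0],[0,0,0],[0,0,0]])

```text
time: 69.42
tool_pos: [444.3, -30.8, 49.6]
tcp_rot: [3.049, -0.001, 1.699]
contact_force: [-17.0, -12.2, 14.5]
grip_width: 9.5
finger_force: 30.0
```

Request:
send_rows(offset=[[0,0,0],[0,0,0],[0,0,0]], delta_rot=[[0,0,0],[0,0,0],[0,0,0]], grip=0.25)

```text
time: 69.8
tool_pos: [448.7, -30.2, 50.2]
tcp_rot: [3.04, -0.0, 1.697]
contact_force: [0.2, 0.2, -0.1]
grip_width: 22.7
finger_force: 0.0
```

```bash
python3 obs.py
```

```text
time 69.8
joint_positions [-0.266  0.411  2.031  0.069  0.607 -0.447]
tool_pos [448.724 -30.188  50.195]
tcp_rot [ 3.04  -0.     1.697]
contact_force [ 0.169  0.159 -0.082]
grip_width 22.720481316697054
finger_force 0.0
```

Request:
send_rows(offset=[[0,-0.035,0],[0,-0.035,0],[0,-0.035,-0.1],[0,-0.035,-0.3],[0,-0.035,-0.7],[0,-0.035,-1.0],[0,-0.035,-1.0]], delta_rot=[[0,0,0],[0,0,0],[0,0,0],[0,0,0],[0,0,0],[0,0,0],[0,0,0]])

```text
time: 70.68
tool_pos: [433.8, -32.9, 172.6]
tcp_rot: [3.034, 0.003, 1.697]
contact_force: [-0.0, -0.9, -0.9]
grip_width: 23.2
finger_force: 0.0
```

Request:
send_rows(offset=[[0,-0.3,-0.6],[0,-0.3,-0.6],[0,-0.3,-0.6]], delta_rot=[[0,0,0],[0,0,0],[0,0,0]])

```text
time: 71.05
tool_pos: [389.5, -38.0, 237.8]
tcp_rot: [3.039, 0.001, 1.697]
contact_force: [-0.5, -0.4, 0.3]
grip_width: 22.7
finger_force: 0.0
```

```bash
python3 obs.py
python3 - <<'E'
from plan import *
from boards import boards
s=cap('scene','pics/s17.png')[:,:,::-1]; t=cap('top','pics/t17.png')[:,:,::-1]
f=lambda i,a,b,c,d:cv2.resize(i[b:d,a:c],(400,400),interpolation=cv2.INTER_CUBIC)
cv2.imwrite('pics/m17.png',np.hstack([f(s,270,130,460,320),f(t,190,130,370,310)]))
c=optics.get_calibration('scene')
print([np.round(r['uv'],1) for r in finder.pinpoint('cover_handle','scene')], [proj([bar(q)],c)[0].round(1) for q in(0,.035,.07)])
E
```

```text
time 71.05
joint_positions [-0.331  0.022  1.902  0.05   1.126 -0.476]
tool_pos [389.466 -38.028 237.79 ]
tcp_rot [3.039 0.001 1.697]
contact_force [-0.51  -0.399  0.257]
grip_width 22.674159213210558
finger_force 0.0
[array([315.8, 206.9])] [array([320.6, 206. ]), array([321. , 203.7]), array([321.5, 201.4])]
```

View pics/m17.png

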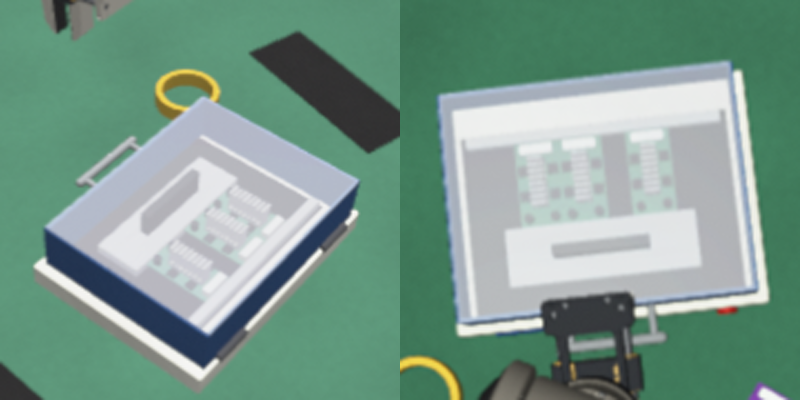

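The cover is closed, its handle is at the closed height, the row is intact and the gripper is clear. Handing in.

```bash
python3 -c "
from plant import ticket
print(ticket.close_job())"
```

```text
the job is handed in; nothing more can be done
None
```

I handed the job in with the cover closed over three boards against the back fence and the straightedge flush along their front edges. No verdict came back; the last pictures show the row still in line, and I never touched the mouse, tape roll or jar.

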